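Lay the last tile on the pile and cover it, gently

TASK

Put the loose wall tile, white side up, squarely on the pile of tiles in the wooden tray, its edges flush with the pile to within about 1 cm; once you have let go of it, lay the long pine board on it, lengthwise along its middle, as a cover, and let go. The tiles are brittle: grip the tile with no more than 15 N per finger, set both pieces down until you feel them rest (pressing no harder than 12 N) and never let either fall, not even a few millimetres. Leave everything else where it is.

Things in the scene. Friction and masses are not known exactly. Their poses are not given: they have to be found in the camera images.
- tile: the loose rectangular wall tile, white glaze over brown clay, 60 (x) x 150 (y) x 10 (z) mm, about 0.2 kg, flat on the bench, glaze up, right of the middle. Origin: centre of its underside; y along its length, z up. Same after half a turn. Take it by its edges across the 60 mm. It breaks if a finger grips harder than 15 N, if pressed harder than 12 N, or dropped.
- crate: the open shallow plywood tray, fixed to the bench, outside 160 (x) x 200 (y) x 30 (z) mm, walls and floor 8 mm. Origin: centre of its underside, on the bench; y along its length. The pile of tiles stands in its middle, parallel to its sides, with 42 mm free on each side towards the long walls.
- pile_foot (a point): centre of the tray floor, under the pile of tiles, 8 mm above the bench. The pile has the tile's outline, 60 (x) x 150 (y) mm, along the tray's axes. Its HEIGHT differs every time and is not reported: its top is 35 to 78 mm above the bench. It rests on a soft bed and sinks about 1 mm per 4 N, springing back.
- long_board: the longer, thinner of two loose pine pieces: 45 (x) x 140 (y) x 19 (z) mm, 0.08 kg, lying flat in front of the robot to the right of the vice. Origin: centre of its underside; y along its length, z up. It is the cover; it looks the same after half a turn.
- short_block: the other pine piece, a bystander: 40 (x) x 90 (y) x 25 (z) mm, y along its length, origin at the centre of its underside. The two pine pieces lie one behind the other and may have changed places. Leave it.
- screwdriver: yellow-handled screwdriver, 23 x 170 x 24 mm, a bystander lying on the bench between the pine pieces and the tray, y along its length, origin at the middle of its underside. Leave it.

How it is judged:
On the way, in this order (a step that is already met when the one before it is completed fails the run):
1. the tile lies flush on the pile, let go, not yet covered (x of tile in the frame of crate between -0.01 and 0.01 m and y of tile in the frame of crate between -0.01 and 0.01 m and angle between the y axis of tile and the y axis of crate, either way round below 0.15 rad and angle between tile's own z axis and vertical below 0.06 rad and contact force between tile and crate above 0.4 N and contact force between the fingers and tile below 0.05 N and linear speed of tile below 0.02 m/s and contact force between long_board and tile below 0.01 N), for 0.3 s.
2. the long board lies along the middle of the tile, let go (x of tile in the frame of crate between -0.01 and 0.01 m and y of tile in the frame of crate between -0.01 and 0.01 m and angle between the y axis of tile and the y axis of crate, either way round below 0.15 rad and angle between each of tile, long_board's own z axis and vertical below 0.06 rad and contact force between tile and crate above 0.4 N and contact force between the fingers and tile below 0.05 N and linear speed of each of tile, long_board below 0.02 m/s and x of long_board in the frame of tile between -0.012 and 0.012 m and y of long_board in the frame of tile between -0.015 and 0.015 m and z of long_board in the frame of tile above 0.005 m and angle between the y axis of long_board and the y axis of tile, either way round below 0.15 rad and contact force between long_board and tile above 0.15 N and contact force between the fingers and long_board below 0.05 N), for 0.3 s.
At the end, for the whole second after the job is handed in: Tile level on the pile, centred within 10 mm along each tray axis, parallel within 0.15 rad; long board flat on it, within 12 mm across and 15 mm along of its middle, parallel within 0.15 rad; both at rest and not touched by the fingers (all of step 2).
It fails at once if the tile was gripped with more than 15 N per finger (both together over 32 N) (contact force between the fingers and tile above 32 N).
It fails at once if the tile was pressed, on the pile or by the board, with more than 12 N beyond the weights (contact force between tile and crate above 16 N or contact force between long_board and tile above 14 N).
It fails at once if the tile or the board was dropped or knocked away ((contact force between the fingers and tile below 0.01 N and linear speed of tile above 0.25 m/s) or (contact force between the fingers and long_board below 0.01 N and linear speed of long_board above 0.25 m/s)).
It fails at once if the short pine block or the screwdriver was moved by more than 2 cm (distance of any of short_block, screwdriver from where it was at the start of the episode above 0.02 m).
It also fails if it takes over 72 s, if anything falls off the work surface, if the arm or the gripper's body presses on something with over 40 N, if the wrist force passes 120 N, or if a joint passes its speed limit or range.

ROBOT

A 6-joint arm with a two-finger parallel gripper is mounted at the origin on a cart in front of the work surface, level with it; the furniture and walls round the work are solid. World frame = base frame: x ahead of the robot, y to its left, z up, the work surface at z = 0. Lengths are in m, angles in rad, forces in N, time in s.
With the tool pointing down it reaches from about 0.35 to 0.85 m from the base axis. Payload 8.1 kg.
Tool frame: the origin (TCP) lies between the finger pads; the fingertips stand 14 mm ahead of it and the grasp point (between the pads) lies 5 mm behind it; z points along the fingers, y is the direction in which the jaws open and shut (so a half turn about z gives the same grasp; the last joint's range is limited). The gripper opens to 93 mm and grips with 3 to 60 N. Pads are 15 mm wide; open, the fingers measure 128 mm over their backs; the gripper's body (75 mm by 188 mm) begins 65 mm behind the grasp point.
Start: joints at [-1.259, 0.13, 1.488, -0, 1.523, -0.085], TCP at [0.232, -0.553, 0.195] pointing down, gripper open.
Joint ranges: [-2.96, 2.96], [-0.89, 2.26], [0.02, 2.5], [-1.34, 4.48], [0, 2.73], [-2.66, 2.66]. Speed limits (rad/s): [2.39, 2.39, 2.79, 3.14, 3.14, 3.14].

INTERFACE

Orientations are given as a rotation vector (axis times angle).
In Python, from plant import robot gives the robot as it stands.
- The arm moves only by the tool step_arm, never from a script. Its argument "targets" is a list of rows, each an object of numbers: "tx", "ty", "tz": the shift along the tool's x, y, z in mm; "ax", "ay", "az": the turn, a rotation vector about the tool's x, y, z in rad; "grip": the closure in counts, from 0 (fully open) to 255 (shut). In form: [{"tx": .., "ty": .., "tz": .., "ax": .., "ay": .., "az": .., "grip": ..}, ...]. A call has 1 to 20 rows; each row shifts and turns the commanded pose from where the row before left it, along the tool's axes as they then stand; what a row does not reach is not made up. A row lasts 1/10 s, in which the tool goes at most 50 mm and 8.59 degrees, less where a joint would pass 70% of its speed; a pose out of reach is approached as far as the arm can. A call with a gripper value outside its range is refused whole. The fingers move at their own pace and stop on an object; "squeeze" is the grip in N (left out, the last holds). Time passes only in rows, so rows that do not move let the fingers close. It gives the time, the measured TCP pose, the force and the opening at its end, in the units of the state.
- robot.read_state(): the state, without advancing time (a new reading comes with each control period).
- robot.read_camera(name): name is "side" or "top"; returns a dict with "frame" (400x640x3 uint8, blue, green, red), "fx", "fy", "cx", "cy" (pixels), "R" (3x3) and "t" (3): a world point X has camera coordinates R X + t. Camera axes: x right, y down, z forward; pixel columns grow to the right and rows downward; lengths in m; the calibration is good to about 2 mm. A picture is of the moment at which its call begins. There is no depth.
- robot.close_job(): hands the job in, once; it reports no verdict.
The state is a dict: "t": time; "q": joint angles; "dq": joint speeds; "joint_torque": joint torques, N m; "tool_pos": TCP position; "orientation": TCP orientation; "force": force on the tool from outside, world axes, zero at the start; "wrist_torque": the same for the moment, N m; "opening": finger opening in m.
Only numpy, scipy, OpenCV 4.12 (cv2) and the standard library are available. Lean on these libraries where they do the work, as an engineer would, in place of code of your own. Each camera call takes 0.05 s, during which the arm holds its last target.

## Working session

There is one attempt and no reset: what is moved stays moved. The work goes in short steps, Python scripts to look and compute and a tool call to move; the robot and the scene stay as the last step left them, time stands still between calls to the robot, and variables do not carry over. Pictures are saved under pics/ and viewed, and the job is handed in when it is done.

Besides the shell and the picture viewer there is one more tool, called in YAML: its name, and indented under it one key for each argument. step_arm: Moves the arm, as the interface text tells. Its arguments: {"type":"object","properties":{"targets":{"type":"array"},"squeeze":{"type":"number"}},"required":["targets"]}

```bash
mkdir -p pics; ls; python3 - <<'E'
from plant import robot
import cv2,numpy as np,pickle
s=robot.read_state();print(s)
for n in("side","top"):
    c=robot.read_camera(n);cv2.imwrite(f"pics/{n}0.png",c["frame"]);pickle.dump(c,open(f"{n}0.pkl","wb"))
    print(n,c["fx"],c["fy"],c["cx"],c["cy"],np.round(c["R"],3).tolist(),c["t"], (-np.array(c["R"]).T@c["t"]))
E
```

```text
pics
{'t': 0.0, 'q': array([-1.25938609e+00,  1.31151962e-01,  1.48926002e+00,  1.58093794e-05,
        1.52302171e+00, -8.54175234e-02]), 'dq': array([-0.00041947, -0.00097031, -0.00084893, -0.00095098,  0.00016556,
        0.00089095]), 'joint_torque': array([-2.87553041e-03, -5.59850764e+01, -4.91752660e+01,  7.65892491e-02,
        3.55490029e-02, -1.11870747e-04]), 'tool_pos': array([ 0.23172454, -0.55278088,  0.19350358]), 'orientation': array([-3.07816112e+00, -6.18891595e-01,  3.01257124e-04]), 'force': array([0.04106559, 0.42236931, 0.32921571]), 'wrist_torque': array([-0.06581557, -0.00491915,  0.03519894]), 'opening': 0.0929224814247455}
side 403.7588453770006 403.7588453770006 316.2107389134725 200.48361600806592 [[-0.987, -0.161, -0.002], [-0.109, 0.677, -0.728], [0.118, -0.718, -0.686]] [0.57109565 0.10370135 0.97856678] [0.45938787 0.72406685 0.74778816]
top 398.2333211290762 398.2333211290762 318.3861302879245 202.79547186003904 [[-0.006, -1.0, -0.009], [-0.986, 0.008, -0.168], [0.168, 0.008, -0.986]] [-0.05022037  0.57722925  0.90570726] [ 0.4165046  -0.06206298  0.98928936]
```

View pics/side0.png

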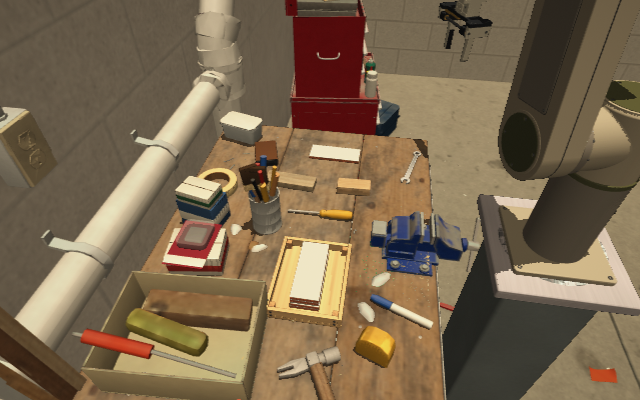

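View pics/top0.png

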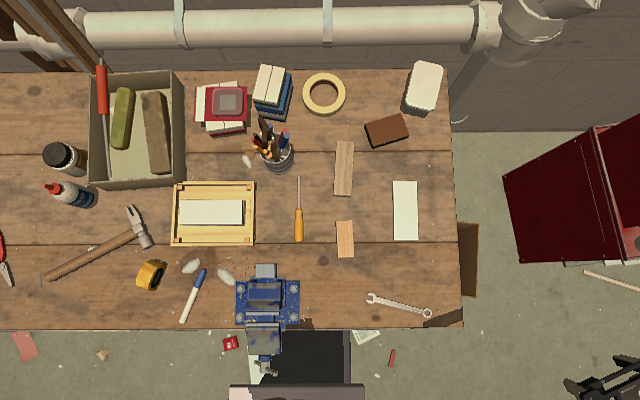

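The top view shows the tile at (405,210), the long board at (343,168), the short block at (345,238), the screwdriver at (298,210), and the tray at (213,213) with its length along the image's horizontal axis (world y). Next I'll enlarge these areas.

```bash
python3 - <<'E'
import cv2,pickle
t=pickle.load(open("top0.pkl","rb"))["frame"];s=pickle.load(open("side0.pkl","rb"))["frame"]
def crop(im,x,y,w,h,k,n): cv2.imwrite(n,cv2.resize(im[y:y+h,x:x+w],None,fx=k,fy=k,interpolation=cv2.INTER_CUBIC))
crop(t,325,130,100,75,8,"pics/c1.png"); crop(t,325,180,100,75,8,"pics/c1b.png")
crop(t,165,175,100,75,8,"pics/c2.png")
crop(s,260,230,100,75,8,"pics/c3.png");crop(s,260,255,100,75,8,"pics/c3b.png")
crop(s,270,135,100,65,8,"pics/c4.png")
E
```

```text
(no output)
```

View pics/c1.png

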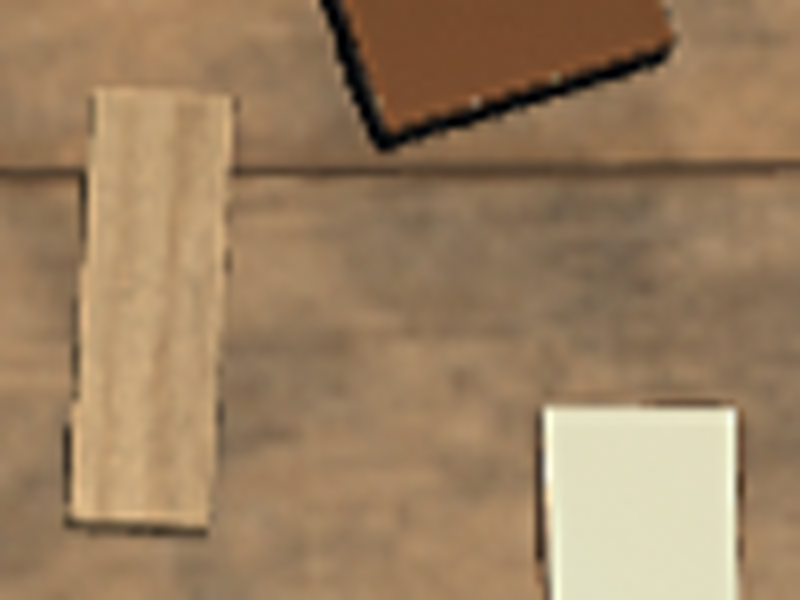

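View pics/c1b.png

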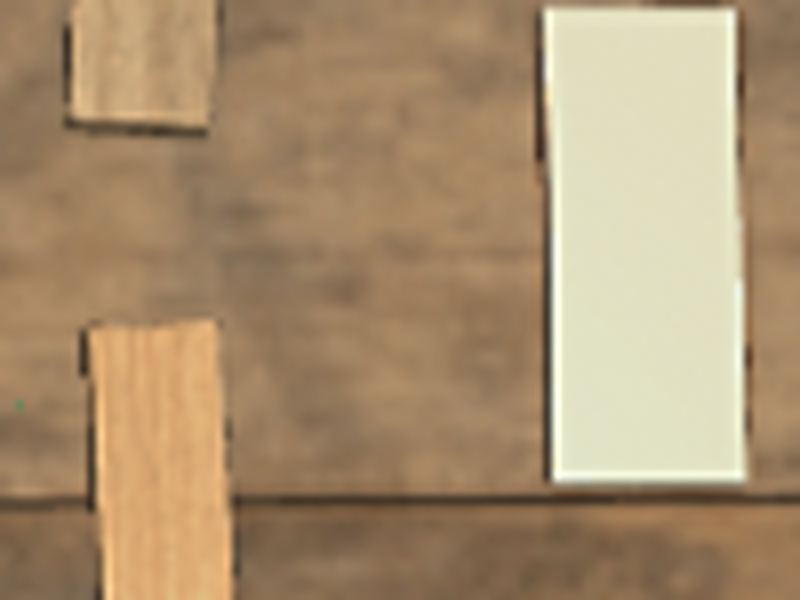

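View pics/c2.png

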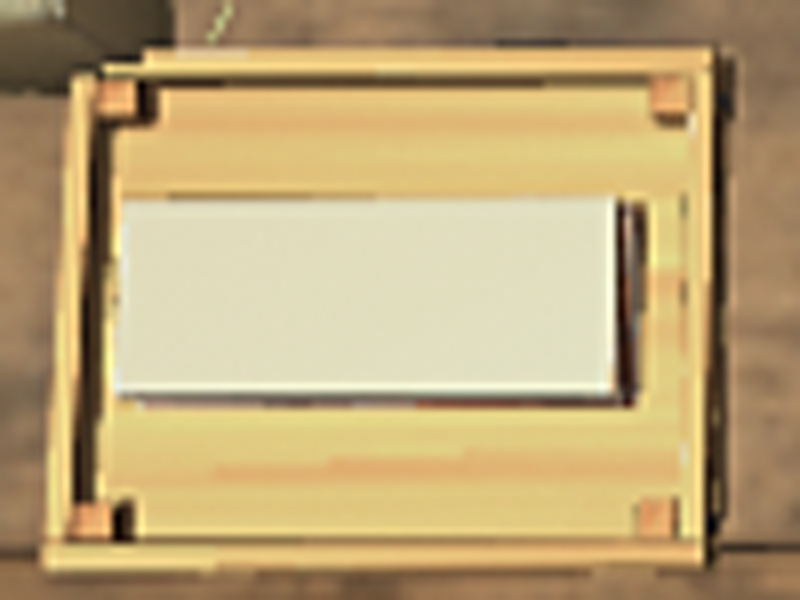

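View pics/c3.png

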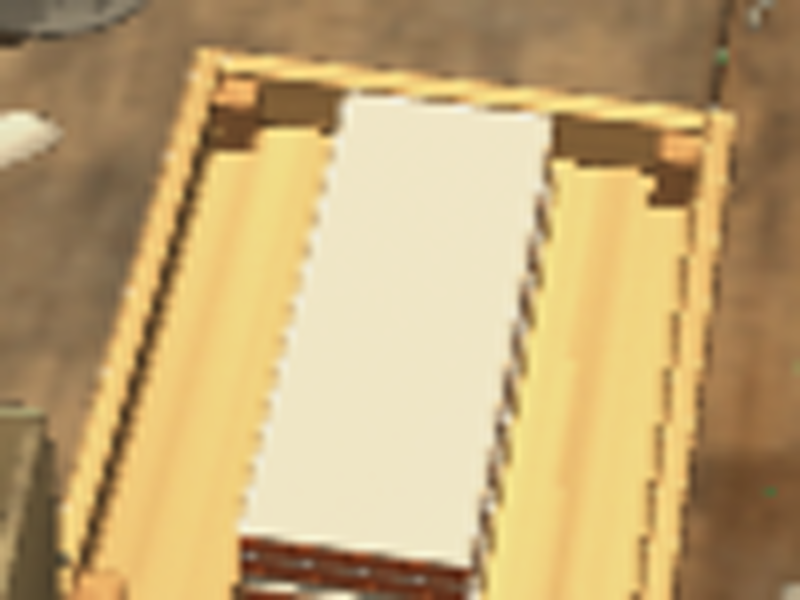

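View pics/c4.png

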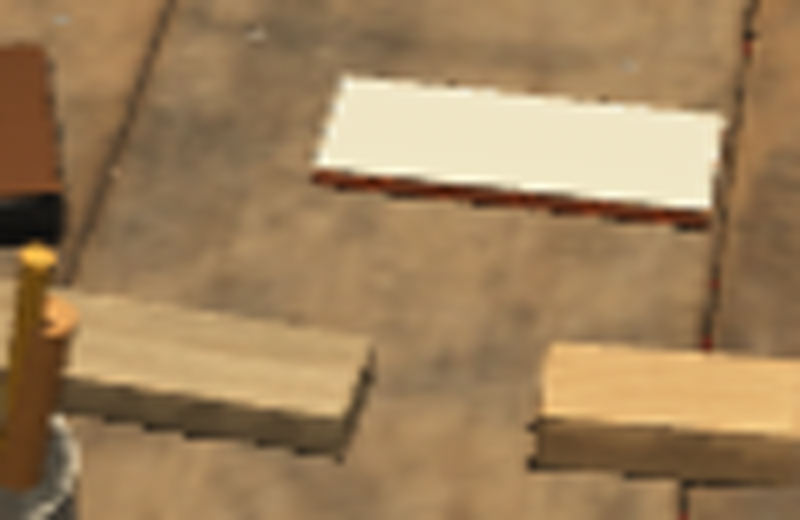

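View pics/c3b.png

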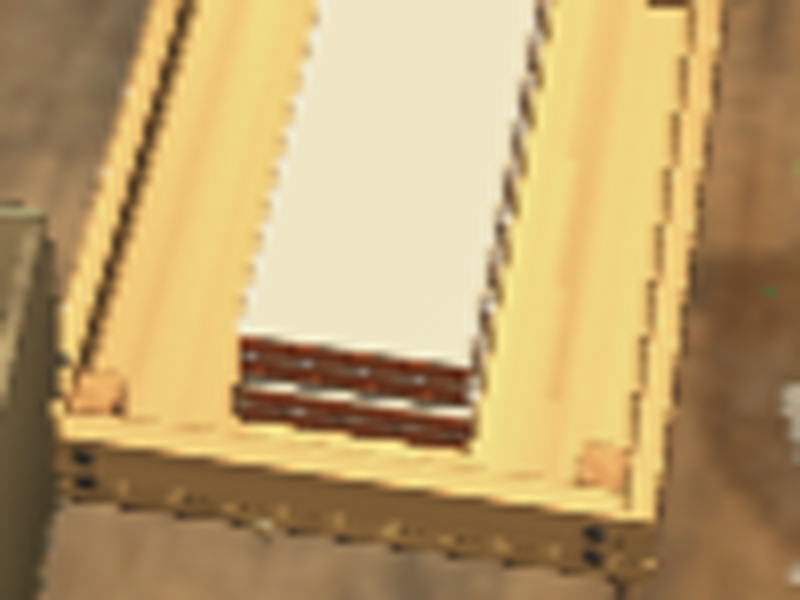

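The corners are readable in both views, so I'll fit the object poses by least squares.

```bash
cat > h.py <<'E'
import numpy as np,pickle
from scipy.optimize import least_squares
def proj(c,X):
    Y=np.asarray(X)@np.array(c["R"]).T+np.array(c["t"])
    return np.c_[c["fx"]*Y[:,0]/Y[:,2]+c["cx"],c["fy"]*Y[:,1]/Y[:,2]+c["cy"]]
def full(p,off,k=8): return (np.array(p,float)+.5)/k-.5+np.array(off)
def box(x,y,yaw,z,w,l):
    P=np.array([[-w,-l],[w,-l],[w,l],[-w,l]])/2
    c,s=np.cos(yaw),np.sin(yaw);P=P@np.array([[c,s],[-s,c]])+[x,y]
    return np.c_[P,np.full(4,z)]
def fit(obs,w,l,z,x0,freez=False):
    # obs: list of (cam, pts any order) ; match nearest
    def res(p):
        X=box(p[0],p[1],p[2],p[3] if freez else z,w,l);r=[]
        for c,q in obs:
            u=proj(c,X)
            for a in q:
                d=u-a; r.append(d[np.argmin((d**2).sum(1))])
        return np.concatenate(r)
    s=least_squares(res,list(x0)+([z] if freez else []),x_scale=.05)
    return s.x,res(s.x)
E
cat > a.py <<'E'
from h import *
T=pickle.load(open("top0.pkl","rb"));S=pickle.load(open("side0.pkl","rb"))
np.set_printoptions(precision=4,suppress=True)
def show(n,r): print(n,r[0],"rms",np.sqrt((r[1]**2).mean()),np.round(r[1].reshape(-1,2),1).tolist())
tT=full([(543,8),(738,8),(747,481),(552,481)],(325,180)); tS=full([(342,78),(722,115),(710,210),(315,170)],(270,135))
show("tile both",fit([(T,tT),(S,tS)],.06,.15,.01,(.42,-.27,1.57)))
show("tile T",fit([(T,tT)],.06,.15,.01,(.42,-.27,1.57)))
show("tile S",fit([(S,tS)],.06,.15,.01,(.42,-.27,1.57)))
bT=full([(93,88),(235,95),(208,527),(72,520)],(325,130))
show("board T",fit([(T,bT)],.045,.14,.019,(.52,-.12,1.57)))
bS=full([(372,345),(340,415)],(270,135))
show("board both",fit([(T,bT),(S,bS)],.045,.14,.019,(.52,-.12,1.57)))
pT=full([(120,200),(615,200),(612,392),(115,392)],(165,175)); pS=full([(347,95),(550,115),(470,570),(242,535)],(260,230))
for o,n in(([(T,pT)],"T"),([(S,pS)],"S"),([(T,pT),(S,pS)],"both")): show("pile "+n,fit(o,.06,.15,.06,(.42,.2,0),True))
rT=full([(712,50),(705,565),(45,568)],(165,175)); rS=np.r_[full([(205,50),(732,115)],(260,230)),full([(58,425),(655,520)],(260,255))]
for o,n in(([(T,rT)],"T"),([(S,rS)],"S"),([(T,rT),(S,rS)],"both")): show("rim "+n,fit(o,.16,.20,.03,(.42,.2,0)))
E
python3 a.py
```

```text
tile both [ 0.4888 -0.2688  1.5672] rms 19.150672680929173 [[0.5, 29.4], [0.4, 29.3], [-0.7, -29.8], [-0.6, -29.7], [24.1, 2.2], [-23.4, -2.4], [-24.5, -2.7], [24.9, 2.3]]
tile T [ 0.4883 -0.2687  1.5629] rms 20.90769472668492 [[0.6, 29.6], [0.5, 29.6], [-0.6, -29.6], [-0.5, -29.6]]
tile S [ 0.4896 -0.2685  1.5746] rms 17.212882556727 [[23.7, 2.3], [-23.8, -2.3], [-24.7, -2.5], [24.7, 2.5]]
board T [ 0.6001 -0.1135  1.5104] rms 19.12282645154352 [[-1.6, 27.0], [-1.4, 27.0], [2.0, -27.0], [1.0, -27.0]]
board both [ 0.5805 -0.1149  1.5175] rms 17.611739998268916 [[-1.1, 34.6], [-0.9, 34.5], [2.5, -19.5], [1.5, -19.4], [-16.5, -4.2], [-16.4, -2.7]]
pile T [ 0.5288  0.2072 -0.0076  0.0409] rms 8.48723766163055 [[-0.3, 12.0], [-0.2, 12.0], [0.2, -12.0], [0.3, -12.0]]
pile S [0.5288 0.2017 0.0061 0.0443] rms 9.62266611314141 [[12.7, 1.2], [-12.7, -1.3], [-14.3, -2.2], [14.2, 2.2]]
pile both [ 0.5279  0.2048 -0.0001  0.0482] rms 9.07577824011542 [[-0.5, 12.1], [0.1, 11.6], [0.5, -12.4], [0.1, -11.9], [13.0, 1.2], [-12.3, -1.3], [-14.4, -2.0], [14.1, 2.4]]
rim T [0.4434 0.1729 0.3758] rms 18.67413310368562 [[-2.2, 32.8], [-1.3, -31.5], [3.4, -1.2]]
rim S [0.4754 0.2017 0.0161] rms 25.147609781826826 [[33.0, 3.4], [-32.9, -4.8], [37.2, 6.4], [-37.4, -5.4]]
rim both [0.4661 0.1959 0.109 ] rms 23.688127927488054 [[-0.5, 32.0], [0.4, -32.4], [1.1, -23.3], [33.1, 4.1], [-32.8, -4.1], [46.6, 8.2], [-28.0, -3.6]]
```

Nearest-corner matching got stuck in a bad local minimum because the initial guesses were off. I'll seed from the pile and refit with better starting poses.

```bash
sed -i 's/(.42,-.27,1.57)/(.488,-.269,1.565)/g;s/(.52,-.12,1.57)/(.6,-.114,1.51)/g;s/\.06,(.42,.2,0)/.055,(.49,.2,0)/g;s/(.42,.2,0)/(.49,.2,0)/g' a.py; 
python3 - <<'E'
s=open('h.py').read()
s=s.replace("for a in q:\n                d=u-a; r.append(d[np.argmin((d**2).sum(1))])","i=linear_sum_assignment(((q[:,None]-u[None])**2).sum(2))[1]\n            r+=list(u[i]-q)")
s=s.replace("import numpy","from scipy.optimize import linear_sum_assignment\nimport numpy",1)
open('h.py','w').write(s)
E
python3 a.py
```

```text
tile both [ 0.5647 -0.2691  1.5529] rms 0.3064879798021424 [[-0.1, -0.6], [-0.5, -0.4], [0.2, 0.3], [0.0, 0.0], [0.2, -0.3], [0.6, 0.1], [0.1, -0.0], [-0.1, -0.4]]
tile T [ 0.5643 -0.2693  1.5487] rms 0.28429193074369363 [[0.2, -0.5], [-0.3, -0.2], [0.1, 0.5], [-0.0, 0.1]]
tile S [ 0.5652 -0.2683  1.5665] rms 0.14889471475849173 [[-0.2, 0.0], [0.3, 0.0], [0.1, -0.1], [-0.2, -0.0]]
board T [ 0.6707 -0.1177  1.501 ] rms 0.2961219709109779 [[-0.0, -0.1], [-0.0, 0.0], [0.6, 0.2], [-0.5, -0.1]]
board both [ 0.6713 -0.1175  1.4968] rms 0.4781451915567471 [[0.0, -0.4], [-0.0, -0.1], [0.4, -0.0], [-0.7, -0.3], [0.4, -1.0], [0.6, 0.6]]
pile T [ 0.5594  0.2079 -0.0037  0.0374] rms 0.3016166296795314 [[0.5, -0.1], [0.1, -0.4], [-0.3, 0.1], [-0.3, 0.4]]
pile S [0.5594 0.1995 0.0052 0.0411] rms 0.2741991884405941 [[-0.2, -0.1], [0.2, 0.4], [0.3, -0.3], [-0.3, 0.1]]
pile both [0.5581 0.2047 0.0011 0.0481] rms 0.4067441969708257 [[0.2, -0.2], [0.4, -0.8], [0.2, 0.0], [-0.5, 0.5], [-0.0, -0.4], [0.6, 0.3], [0.4, 0.1], [-0.5, 0.3]]
rim T [0.5576 0.2045 0.0005] rms 0.368246682233564 [[0.5, -0.5], [-0.0, 0.1], [-0.5, 0.3]]
rim S [0.5562 0.2028 0.0059] rms 1.260238187904081 [[-0.2, -0.6], [1.2, -0.9], [-2.6, 0.8], [1.6, -0.1]]
rim both [0.5566 0.2036 0.0041] rms 1.0399855624507468 [[0.7, -0.3], [0.5, 0.4], [0.0, 0.9], [-0.3, -0.4], [1.1, -0.6], [-3.0, 1.0], [1.3, 0.2]]
```

```bash
cat > go.py <<'E'
# usage: go.py x y z yaw(of tool jaw axis y in world; mod pi)
import sys;from h import *
from plant import robot
from scipy.spatial.transform import Rotation as Ro
def delta(x,y,z,yaw):
    s=robot.read_state();R=Ro.from_rotvec(s["orientation"]);out=[]
    for k in(0,np.pi):
        a=yaw+k; jy=np.array([np.cos(a),np.sin(a),0]);jz=np.array([0,0,-1.]);jx=np.cross(jy,jz)
        G=Ro.from_matrix(np.c_[jx,jy,jz]);rv=(R.inv()*G).as_rotvec()
        out.append(rv)
    print("t",s["t"],"pos",np.round(s["tool_pos"],4),"q",np.round(s["q"],3),"F",np.round(s["force"],2),"open",round(s["opening"],4))
    print("shift mm (current tool axes)",np.round(R.inv().apply(np.array([x,y,z])-s["tool_pos"])*1000,1))
    for rv in out: print("turn",np.round(rv,3))
    print("toolR",np.round(R.as_matrix(),3).tolist())
if __name__=="__main__": delta(*map(float,sys.argv[1:]))
E
python3 go.py .565 -.269 .12 1.556
python3 - <<'E'
import cv2,pickle
t=pickle.load(open("top0.pkl","rb"))["frame"]
cv2.imwrite("pics/c5.png",cv2.resize(t[100:175,235:335],None,fx=8,fy=8,interpolation=cv2.INTER_CUBIC))
E
```

```text
t 0.1 pos [ 0.2317 -0.5528  0.1936] q [-1.259  0.131  1.489  0.     1.523 -0.085] F [0.28 0.59 0.6 ] open 0.0928
shift mm (current tool axes) [ 417.1 -132.8   73.9]
turn [-0.00e+00 -2.00e-03 -2.73e+00]
turn [-0.002  0.     0.412]
toolR [[0.922, 0.386, -0.001], [0.386, -0.922, 0.002], [0.0, -0.002, -1.0]]
```

View pics/c5.png

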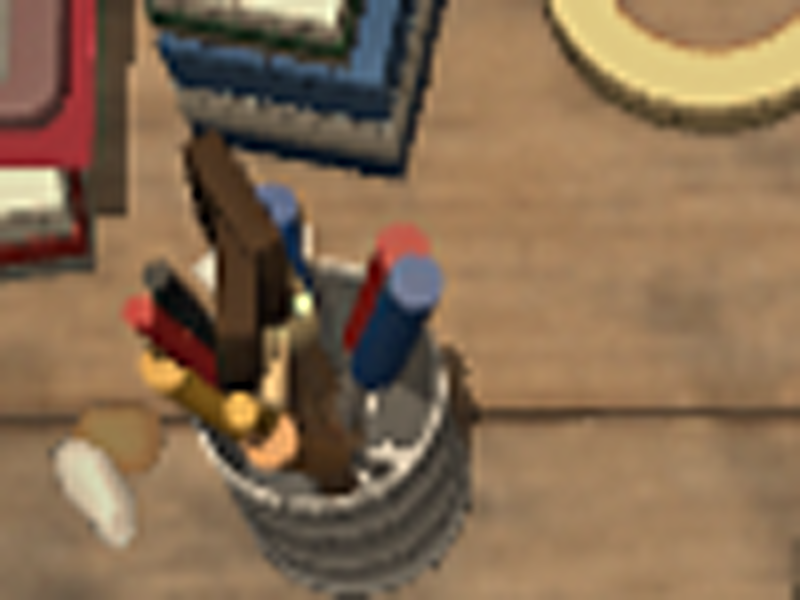

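step_arm:
  targets:
    - {"tx":38,"ty":-12,"tz":5,"grip":0}
    - {"tx":38,"ty":-12,"tz":5}
    - {"tx":38,"ty":-12,"tz":5}
    - {"tx":38,"ty":-12,"tz":5}
    - {"tx":38,"ty":-12,"tz":5}
    - {"tx":38,"ty":-12,"tz":5}
    - {"tx":38,"ty":-12,"tz":5}
    - {"tx":38,"ty":-12,"tz":5}
    - {"tx":38,"ty":-12,"tz":5}
    - {"tx":38,"ty":-12,"tz":5}
    - {"tx":37,"ty":-13,"tz":5}
    - {"az":0.14}
    - {"az":0.14}
    - {"az":0.13}
    - {}
  squeeze: 10

```text
schema error: expected keys tx, ty, tz, ax, ay, az, grip
```

```bash
python3 go.py .565 -.269 .017 1.556
```

```text
t 0.1 pos [ 0.2317 -0.5528  0.1936] q [-1.259  0.131  1.489  0.     1.523 -0.085] F [0.28 0.59 0.6 ] open 0.0928
shift mm (current tool axes) [ 417.  -132.7  176.9]
turn [-0.00e+00 -2.00e-03 -2.73e+00]
turn [-0.002  0.     0.412]
toolR [[0.922, 0.386, -0.001], [0.386, -0.922, 0.002], [0.0, -0.002, -1.0]]
```

All keys are needed in every row.

step_arm:
  targets:
    - {"tx":38,"ty":-12,"tz":5,"ax":0,"ay":0,"az":0,"grip":0}
    - {"tx":38,"ty":-12,"tz":5,"ax":0,"ay":0,"az":0,"grip":0}
    - {"tx":38,"ty":-12,"tz":5,"ax":0,"ay":0,"az":0,"grip":0}
    - {"tx":38,"ty":-12,"tz":5,"ax":0,"ay":0,"az":0,"grip":0}
    - {"tx":38,"ty":-12,"tz":5,"ax":0,"ay":0,"az":0,"grip":0}
    - {"tx":38,"ty":-12,"tz":5,"ax":0,"ay":0,"az":0,"grip":0}
    - {"tx":38,"ty":-12,"tz":5,"ax":0,"ay":0,"az":0,"grip":0}
    - {"tx":38,"ty":-12,"tz":5,"ax":0,"ay":0,"az":0,"grip":0}
    - {"tx":38,"ty":-12,"tz":5,"ax":0,"ay":0,"az":0,"grip":0}
    - {"tx":38,"ty":-12,"tz":5,"ax":0,"ay":0,"az":0,"grip":0}
    - {"tx":37,"ty":-13,"tz":5,"ax":0,"ay":0,"az":0,"grip":0}
    - {"tx":0,"ty":0,"tz":0,"ax":0,"ay":0,"az":0.14,"grip":0}
    - {"tx":0,"ty":0,"tz":0,"ax":0,"ay":0,"az":0.14,"grip":0}
    - {"tx":0,"ty":0,"tz":0,"ax":0,"ay":0,"az":0.13,"grip":0}
    - {"tx":0,"ty":0,"tz":0,"ax":0,"ay":0,"az":0,"grip":0}
    - {"tx":0,"ty":0,"tz":0,"ax":0,"ay":0,"az":0,"grip":0}
  squeeze: 10

```text
t: 1.7
tool_pos: [0.5648, -0.2694, 0.1391]
orientation: [-3.141, 0.015, 0.001]
force: [0.1, 0.1, 0.4]
opening: 0.093
```

```bash
python3 go.py .565 -.269 .017 1.556
```

```text
t 1.7 pos [ 0.5648 -0.2694  0.1391] q [-0.527  0.23   1.478 -0.     1.434  1.053] F [0.06 0.11 0.38] open 0.093
shift mm (current tool axes) [  0.2  -0.4 122.1]
turn [-1.000e-03 -1.000e-03 -3.136e+00]
turn [-0.     0.001  0.005]
toolR [[1.0, -0.009, -0.001], [-0.009, -1.0, 0.0], [-0.001, -0.0, -1.0]]
```

step_arm:
  targets:
    - {"tx":0,"ty":0,"tz":30,"ax":0,"ay":0,"az":0.005,"grip":30}
    - {"tx":0,"ty":0,"tz":30,"ax":0,"ay":0,"az":0,"grip":30}
    - {"tx":0,"ty":0,"tz":25,"ax":0,"ay":0,"az":0,"grip":30}
    - {"tx":0,"ty":0,"tz":17,"ax":0,"ay":0,"az":0,"grip":30}
    - {"tx":0,"ty":0,"tz":10,"ax":0,"ay":0,"az":0,"grip":30}
    - {"tx":0,"ty":0,"tz":5,"ax":0,"ay":0,"az":0,"grip":30}
    - {"tx":0,"ty":0,"tz":3,"ax":0,"ay":0,"az":0,"grip":30}
    - {"tx":0,"ty":0,"tz":1,"ax":0,"ay":0,"az":0,"grip":30}
    - {"tx":0,"ty":0,"tz":0,"ax":0,"ay":0,"az":0,"grip":60}
    - {"tx":0,"ty":0,"tz":0,"ax":0,"ay":0,"az":0,"grip":70}
    - {"tx":0,"ty":0,"tz":0,"ax":0,"ay":0,"az":0,"grip":78}
  squeeze: 8

```text
t: 2.8
tool_pos: [0.5655, -0.2698, 0.0192]
orientation: [3.141, -0.028, 0.001]
force: [0.1, 0.1, -0.1]
opening: 0.066
```

```bash
python3 go.py .565 -.269 .017 1.556
```

```text
t 2.8 pos [ 0.5655 -0.2698  0.0192] q [-0.527  0.343  1.573  0.     1.225  1.062] F [ 0.05  0.12 -0.11] open 0.066
shift mm (current tool axes) [-0.5 -0.8  2.2]
turn [-1.000e-03 -1.000e-03  3.138e+00]
turn [ 0.    -0.001 -0.003]
toolR [[1.0, -0.018, 0.001], [-0.018, -1.0, -0.001], [0.001, 0.0, -1.0]]
```

step_arm:
  targets:
    - {"tx":0,"ty":-1,"tz":2,"ax":0,"ay":0,"az":0,"grip":82}
    - {"tx":0,"ty":0,"tz":0,"ax":0,"ay":0,"az":0,"grip":86}
    - {"tx":0,"ty":0,"tz":0,"ax":0,"ay":0,"az":0,"grip":90}
    - {"tx":0,"ty":0,"tz":0,"ax":0,"ay":0,"az":0,"grip":94}
    - {"tx":0,"ty":0,"tz":0,"ax":0,"ay":0,"az":0,"grip":98}
    - {"tx":0,"ty":0,"tz":0,"ax":0,"ay":0,"az":0,"grip":104}
    - {"tx":0,"ty":0,"tz":0,"ax":0,"ay":0,"az":0,"grip":110}
    - {"tx":0,"ty":0,"tz":0,"ax":0,"ay":0,"az":0,"grip":120}
    - {"tx":0,"ty":0,"tz":0,"ax":0,"ay":0,"az":0,"grip":130}
  squeeze: 8

```text
t: 3.7
tool_pos: [0.5651, -0.2686, 0.0165]
orientation: [-3.141, 0.029, -0.0]
force: [-0.8, 0.5, -0.4]
opening: 0.0468
```

```bash
python3 go.py .565 -.269 .12 1.556
```

```text
t 3.7 pos [ 0.5651 -0.2686  0.0165] q [-0.526  0.345  1.576  0.     1.221  1.063] F [-0.78  0.51 -0.39] open 0.0468
shift mm (current tool axes) [-1.000e-01  4.000e-01 -1.035e+02]
turn [-0.     0.     3.138]
turn [-0.    -0.    -0.003]
toolR [[1.0, -0.018, 0.0], [-0.018, -1.0, 0.0], [0.0, -0.0, -1.0]]
```

The opening is 47 mm, less than the tile's 60 mm, so the grasp isn't right. I'll look before doing anything else.

```bash
cat > look.py <<'E'
import sys,cv2,pickle;from plant import robot
n=sys.argv[1]
for c in("side","top"):
    d=robot.read_camera(c);pickle.dump(d,open(f"{c}{n}.pkl","wb"));cv2.imwrite(f"pics/{c}{n}.png",d["frame"])
def crop(c,x,y,w,h):
    d=pickle.load(open(f"{c}{n}.pkl","rb"));k=min(800/w,600/h)
    cv2.imwrite(f"pics/{c}{n}c.png",cv2.resize(d["frame"][y:y+h,x:x+w],None,fx=k,fy=k,interpolation=cv2.INTER_CUBIC))
a=list(map(int,sys.argv[2:]))
crop("side",*a[:4]);crop("top",*a[4:])
E
python3 look.py 1 250 110 160 100 340 150 140 105
```

```text
(no output)
```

View pics/side1c.png

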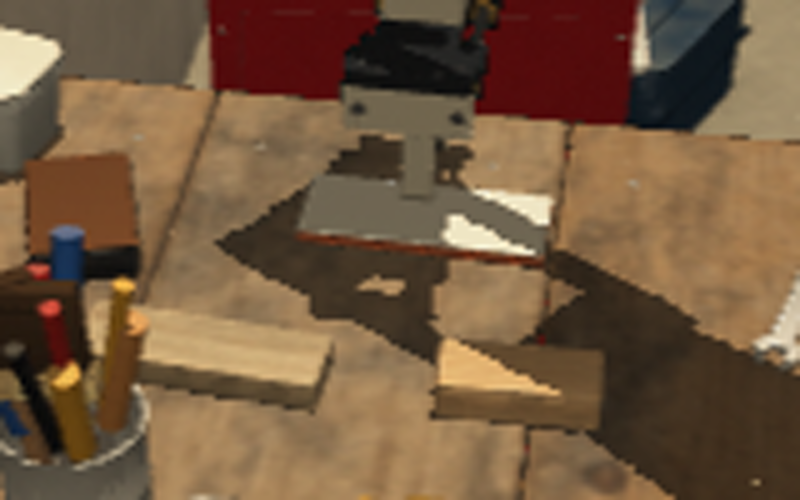

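View pics/top1c.png

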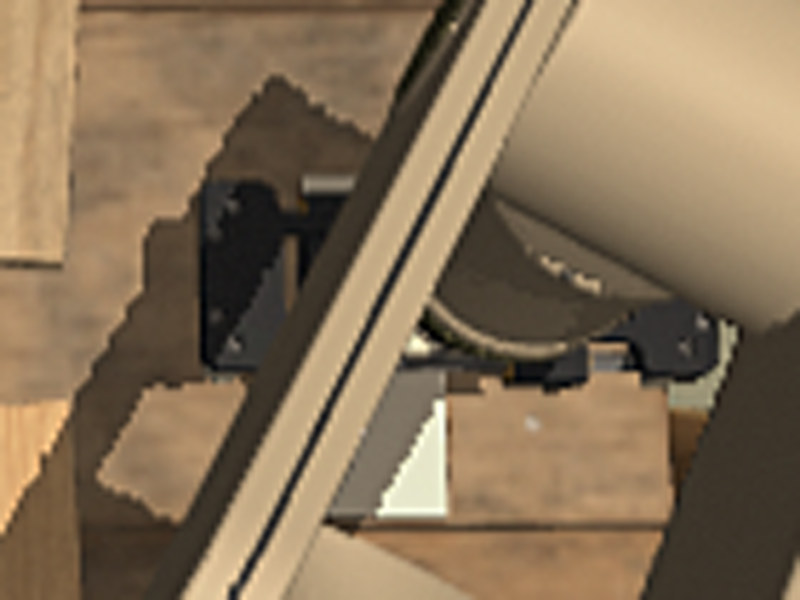

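```bash
python3 - <<'E'
from h import *
c=pickle.load(open("side1.pkl","rb"))
for y in(-.245,-.236,-.228):
  for z in(.0025,.01,.015,.02,.03): print(y,z,(proj(c,[[.565,y,z]])[0]-[250,110])*5)
E
python3 look.py 1b 315 120 40 40 340 150 140 105
```

```text
-0.245 0.0025 [418.43226392 244.54174921]
-0.245 0.01 [418.77965777 234.58888405]
-0.245 0.015 [419.01289368 227.90665399]
-0.245 0.02 [419.24745465 221.18646092]
-0.245 0.03 [419.72059719 207.63088432]
-0.236 0.0025 [416.49176733 253.57928198]
-0.236 0.01 [416.83275406 243.61166861]
-0.236 0.015 [417.06169695 236.91928434]
-0.236 0.02 [417.29194751 230.18867482]
-0.236 0.03 [417.7564167 216.6114625]
-0.228 0.0025 [414.74944333 261.69385961]
-0.228 0.01 [415.08460239 251.71335122]
-0.228 0.015 [415.30964014 245.01208209]
-0.228 0.02 [415.53596942 238.27235303]
-0.228 0.03 [415.99254732 224.67618311]
```

View pics/side1bc.png

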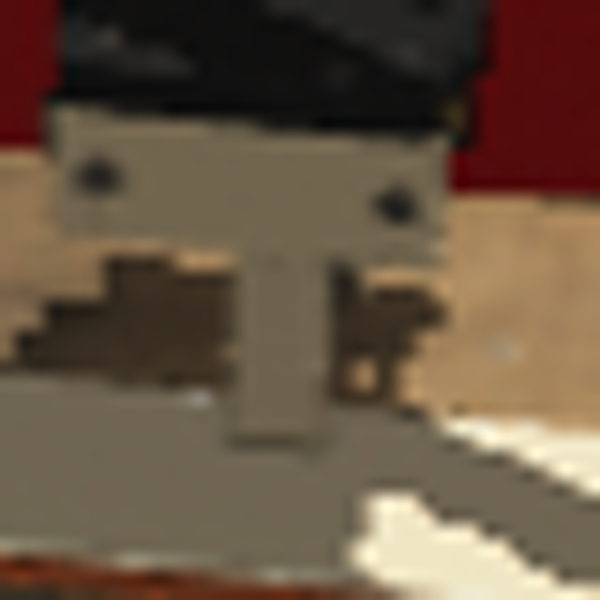

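```bash
python3 - <<'E'
from h import *
c=pickle.load(open("top1.pkl","rb"));s=pickle.load(open("side1.pkl","rb"))
for z in(.0025,.05,.1,.15): print(z,[np.round(proj(c,[[.565,-.2686+d,z]])[0],1) for d in(-.094,-.064,-.023,0,.023,.064,.094)])
E
```

```text
0.0025 [array([442. , 209.6]), array([429.9, 209.7]), array([413.5, 209.8]), array([404.3, 209.9]), array([395.1, 210. ]), array([378.7, 210.1]), array([366.7, 210.2])]
0.05 [array([447.9, 206.6]), array([435.2, 206.7]), array([418. , 206.8]), array([408.3, 206.9]), array([398.7, 207. ]), array([381.4, 207.1]), array([368.9, 207.2])]
0.1 [array([454.8, 203.1]), array([441.4, 203.2]), array([423.3, 203.3]), array([413.1, 203.4]), array([402.9, 203.5]), array([384.7, 203.6]), array([371.4, 203.7])]
0.15 [array([462.5, 199.2]), array([448.4, 199.3]), array([429.1, 199.4]), array([418.3, 199.5]), array([407.5, 199.6]), array([388.3, 199.8]), array([374.3, 199.9])]
```

View pics/top1.png

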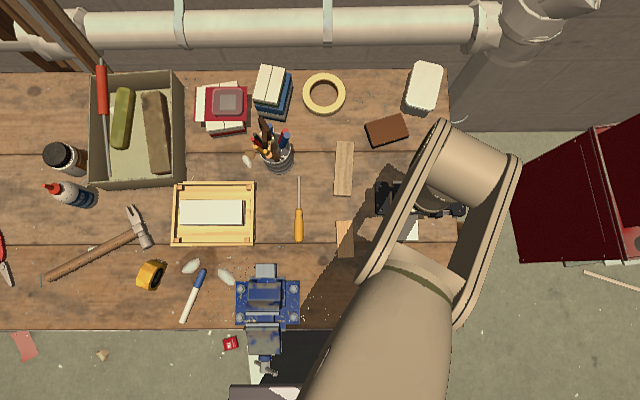

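View pics/side1.png

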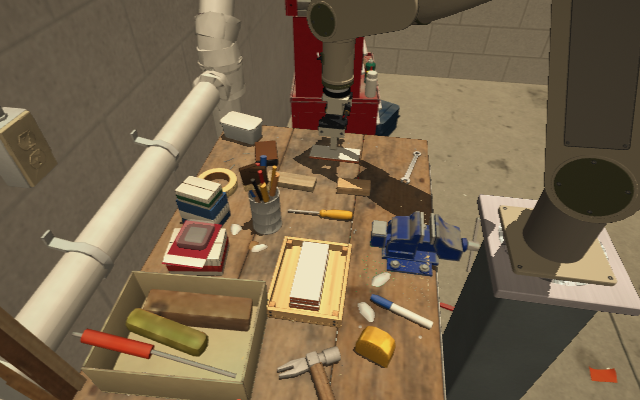

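step_arm:
  targets:
    - {"tx":0,"ty":0,"tz":0,"ax":0,"ay":0,"az":0,"grip":30}
    - {"tx":0,"ty":0,"tz":0,"ax":0,"ay":0,"az":0,"grip":30}
    - {"tx":0,"ty":0,"tz":0,"ax":0,"ay":0,"az":0,"grip":30}

```text
t: 4.2
tool_pos: [0.5651, -0.2685, 0.0165]
orientation: [-3.141, 0.029, 0.0]
force: [-0.7, 0.1, -0.7]
opening: 0.0652
```

```bash
python3 - <<'E'
from h import *;import cv2
from scipy.spatial.transform import Rotation as Ro
s=pickle.load(open("side0.pkl","rb"))
R=Ro.from_rotvec([-3.078,-.6189,0]).as_matrix();p=np.array([.2317,-.5528,.1935])
for y in(.0465,.064,-.0465,-.064):print(y,proj(s,[p+R@[0,y,.014]]),proj(s,[p+R@[0,y,-.07]]))
f=s["frame"][0:75,425:525];cv2.imwrite("pics/g0.png",cv2.resize(f,None,fx=8,fy=8,interpolation=cv2.INTER_CUBIC))
E
python3 look.py 2 300 120 66 50 340 150 140 105
```

```text
0.0465 [[445.40645083  59.77201276]] [[451.27388277  33.62776911]]
0.064 [[442.95210821  57.54206189]] [[448.650754    31.55262571]]
-0.0465 [[459.2693531   72.36747953]] [[466.13251036  45.38235139]]
-0.064 [[462.04357689  74.88806597]] [[469.11467099  47.74152301]]
```

View pics/g0.png

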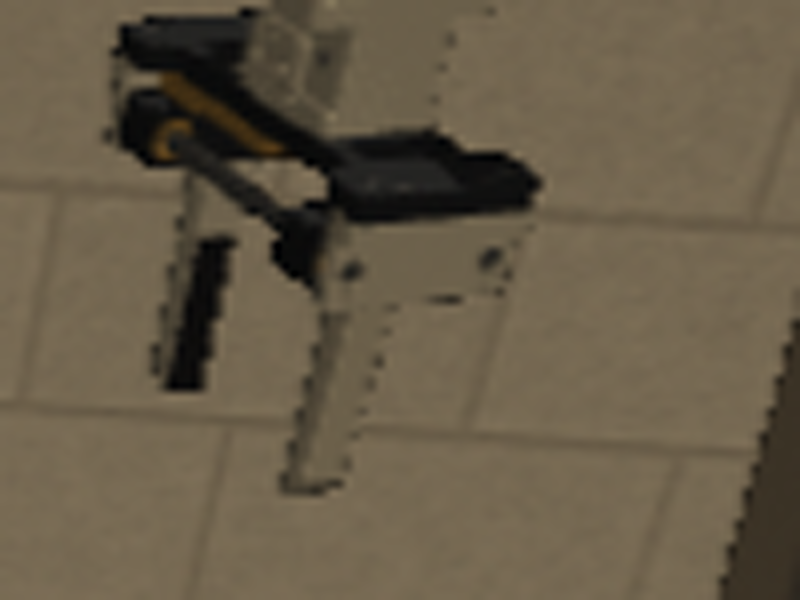

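View pics/side2c.png

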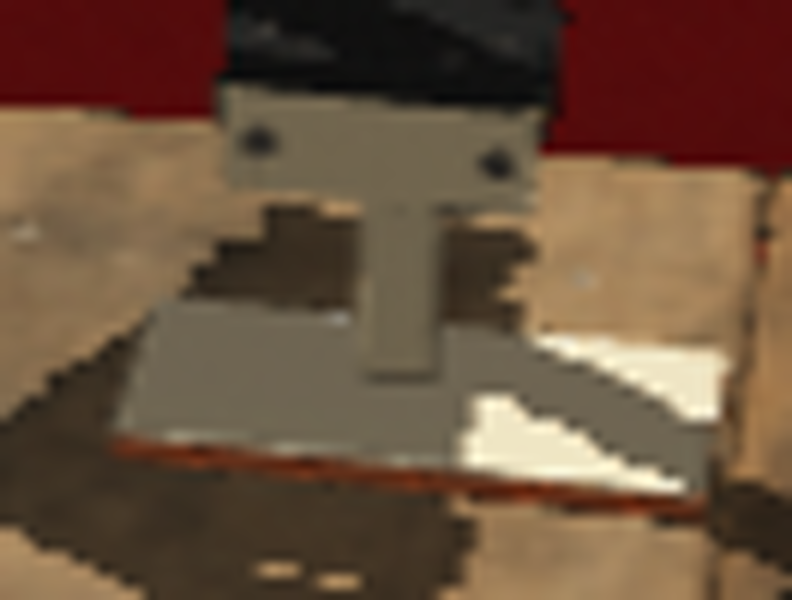

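Both pictures put the fingertips about 35–40 mm higher than the reported pose implies. At the start the tips were at image (448,48) and (464,61), where I predicted (445,60) and (459,72). I'll descend open in guarded steps and check with force and camera.

step_arm:
  targets:
    - {"tx":0,"ty":0,"tz":0,"ax":0,"ay":0,"az":0,"grip":30}
    - {"tx":0,"ty":0,"tz":0,"ax":0,"ay":0,"az":0,"grip":30}
    - {"tx":0,"ty":0,"tz":0,"ax":0,"ay":0,"az":0,"grip":30}
    - {"tx":0,"ty":0,"tz":5,"ax":0,"ay":0,"az":0,"grip":30}
    - {"tx":0,"ty":0,"tz":5,"ax":0,"ay":0,"az":0,"grip":30}
    - {"tx":0,"ty":0,"tz":5,"ax":0,"ay":0,"az":0,"grip":30}
    - {"tx":0,"ty":0,"tz":3,"ax":0,"ay":0,"az":0,"grip":30}

```text
t: 5.0
tool_pos: [0.5646, -0.2682, -0.0025]
orientation: [-3.141, 0.029, 0.002]
force: [0.0, -0.5, -0.1]
opening: 0.0819
```

```bash
python3 look.py 3 300 120 66 50 340 150 140 105
```

```text
(no output)
```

View pics/side3c.png

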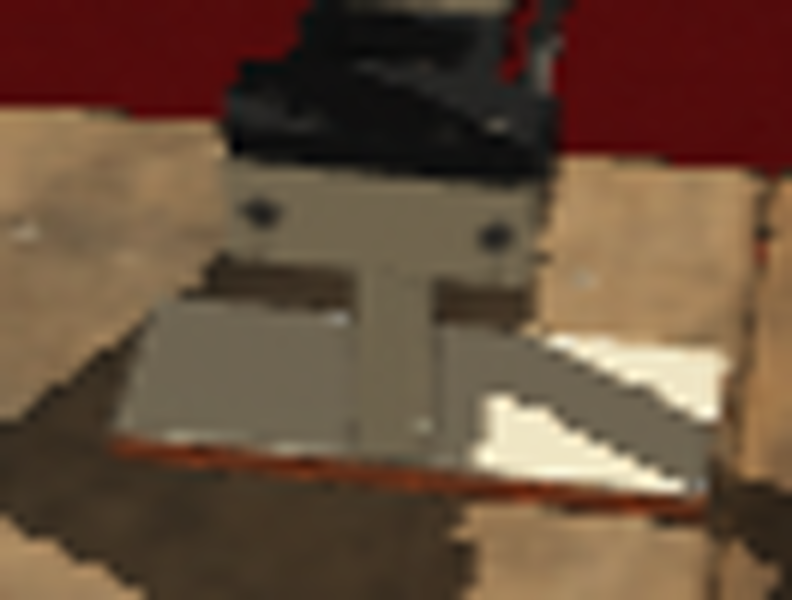

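step_arm:
  targets:
    - {"tx":0,"ty":0,"tz":4,"ax":0,"ay":0,"az":0,"grip":30}
    - {"tx":0,"ty":0,"tz":4,"ax":0,"ay":0,"az":0,"grip":30}
    - {"tx":0,"ty":0,"tz":3,"ax":0,"ay":0,"az":0,"grip":30}
    - {"tx":0,"ty":0,"tz":1,"ax":0,"ay":0,"az":0,"grip":30}
    - {"tx":0,"ty":0,"tz":0,"ax":0,"ay":0,"az":0,"grip":30}

```text
t: 5.6
tool_pos: [0.5649, -0.2685, -0.0137]
orientation: [-3.141, 0.029, 0.001]
force: [0.2, -0.1, 0.1]
opening: 0.082
```

```bash
python3 look.py 4 300 130 66 50 340 150 140 105
```

View pics/side4c.png

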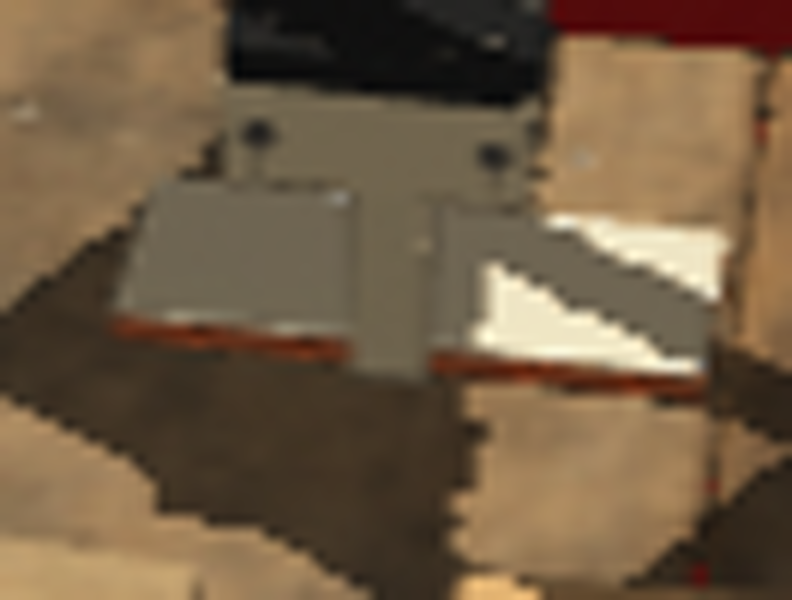

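step_arm:
  targets:
    - {"tx":0,"ty":0,"tz":2,"ax":0,"ay":0,"az":0,"grip":30}
    - {"tx":0,"ty":0,"tz":2,"ax":0,"ay":0,"az":0,"grip":30}
    - {"tx":0,"ty":0,"tz":0,"ax":0,"ay":0,"az":0,"grip":30}

```text
t: 6.0
tool_pos: [0.5649, -0.2684, -0.0179]
orientation: [-3.141, 0.029, 0.001]
force: [-0.1, -0.6, 0.7]
opening: 0.0817
```

step_arm:
  targets:
    - {"tx":0,"ty":0,"tz":1,"ax":0,"ay":0,"az":0,"grip":30}
    - {"tx":0,"ty":0,"tz":1,"ax":0,"ay":0,"az":0,"grip":30}
    - {"tx":0,"ty":0,"tz":0,"ax":0,"ay":0,"az":0,"grip":30}

```text
t: 6.3
tool_pos: [0.565, -0.2685, -0.0197]
orientation: [-3.141, 0.029, 0.0]
force: [0.0, 0.1, 0.2]
opening: 0.0821
```

```bash
python3 look.py 5 300 130 66 50 340 150 140 105
```

```text
(no output)
```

View pics/side5c.png

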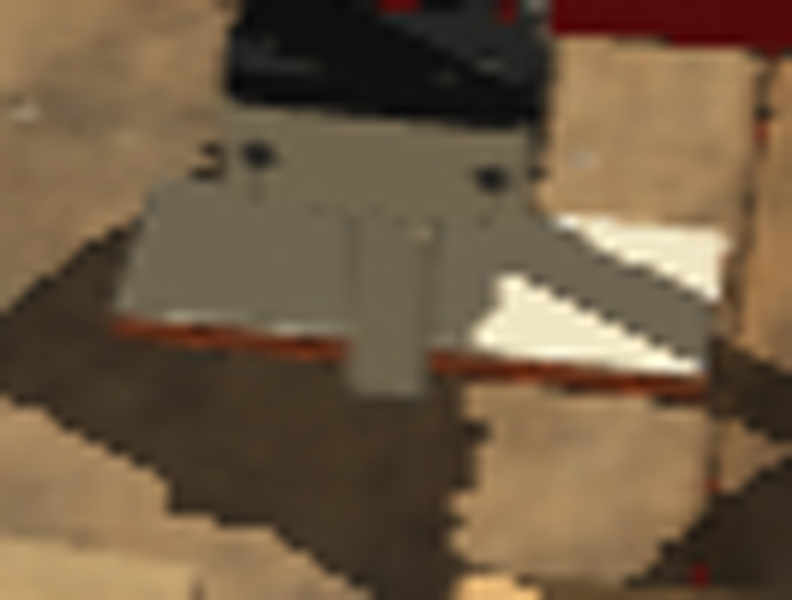

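step_arm:
  targets:
    - {"tx":0,"ty":0,"tz":1,"ax":0,"ay":0,"az":0,"grip":30}
    - {"tx":0,"ty":0,"tz":1,"ax":0,"ay":0,"az":0,"grip":30}
    - {"tx":0,"ty":0,"tz":0,"ax":0,"ay":0,"az":0,"grip":30}

```text
t: 6.7
tool_pos: [0.565, -0.2685, -0.0217]
orientation: [-3.141, 0.029, 0.0]
force: [-0.0, 0.1, 0.6]
opening: 0.0823
```

step_arm:
  targets:
    - {"tx":0,"ty":0,"tz":1,"ax":0,"ay":0,"az":0,"grip":30}
    - {"tx":0,"ty":0,"tz":0,"ax":0,"ay":0,"az":0,"grip":30}

```text
t: 6.9
tool_pos: [0.565, -0.2685, -0.0226]
orientation: [-3.141, 0.029, 0.0]
force: [0.2, 0.0, 0.3]
opening: 0.0821
```

step_arm:
  targets:
    - {"tx":0,"ty":0,"tz":1,"ax":0,"ay":0,"az":0,"grip":30}
    - {"tx":0,"ty":0,"tz":0,"ax":0,"ay":0,"az":0,"grip":30}

```text
t: 7.1
tool_pos: [0.565, -0.2685, -0.0236]
orientation: [-3.141, 0.029, 0.0]
force: [-0.3, -0.4, -0.9]
opening: 0.0819
```

```bash
python3 look.py 6 300 130 66 50 340 150 140 105
```

```text
(no output)
```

View pics/side6c.png

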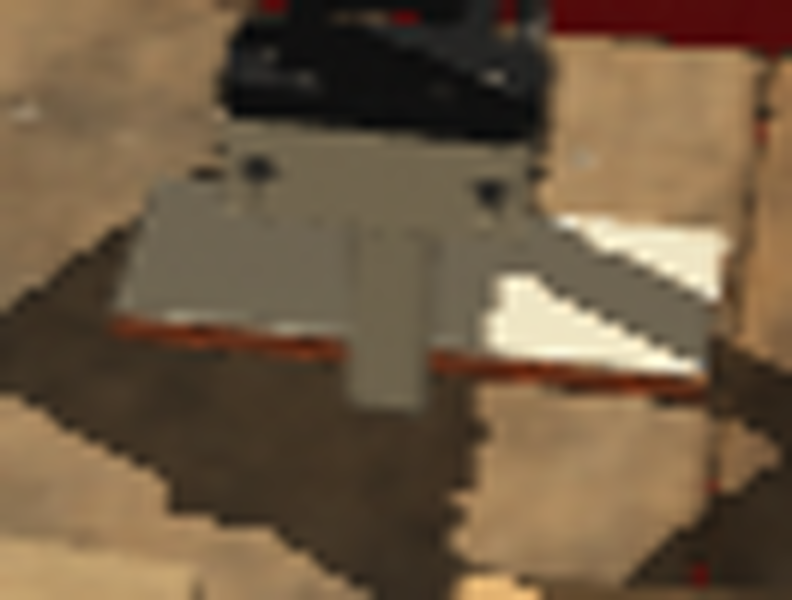

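View pics/top6c.png

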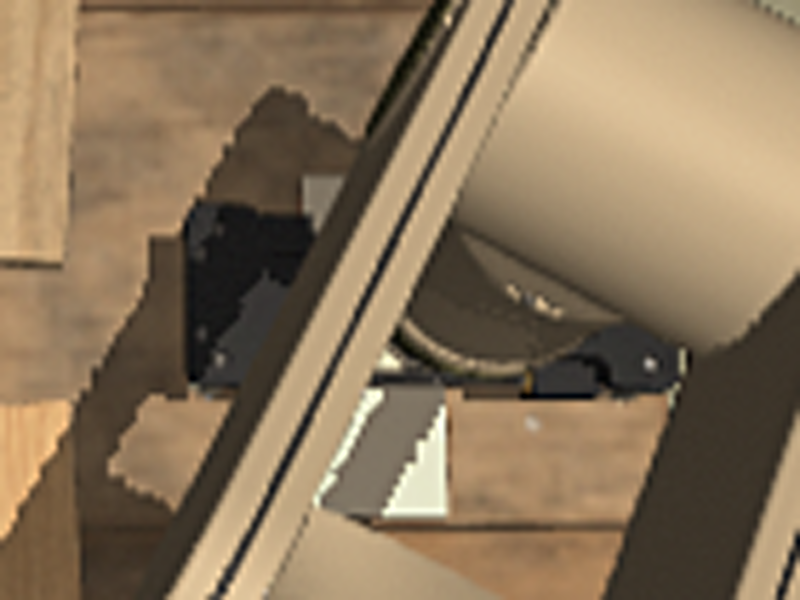

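Tips are at row 164, about 1–3 mm above the bench, so I'll close gently here.

step_arm:
  targets:
    - {"tx":0,"ty":0,"tz":0,"ax":0,"ay":0,"az":0,"grip":50}
    - {"tx":0,"ty":0,"tz":0,"ax":0,"ay":0,"az":0,"grip":60}
    - {"tx":0,"ty":0,"tz":0,"ax":0,"ay":0,"az":0,"grip":70}
    - {"tx":0,"ty":0,"tz":0,"ax":0,"ay":0,"az":0,"grip":76}
    - {"tx":0,"ty":0,"tz":0,"ax":0,"ay":0,"az":0,"grip":82}
    - {"tx":0,"ty":0,"tz":0,"ax":0,"ay":0,"az":0,"grip":86}
    - {"tx":0,"ty":0,"tz":0,"ax":0,"ay":0,"az":0,"grip":90}
    - {"tx":0,"ty":0,"tz":0,"ax":0,"ay":0,"az":0,"grip":94}
    - {"tx":0,"ty":0,"tz":0,"ax":0,"ay":0,"az":0,"grip":98}
    - {"tx":0,"ty":0,"tz":0,"ax":0,"ay":0,"az":0,"grip":102}
    - {"tx":0,"ty":0,"tz":0,"ax":0,"ay":0,"az":0,"grip":102}
  squeeze: 8

```text
t: 8.3
tool_pos: [0.5651, -0.2686, -0.0235]
orientation: [3.141, -0.029, -0.0]
force: [-0.1, -1.5, -0.7]
opening: 0.0599
```

```bash
python3 look.py 7 300 130 66 50 340 150 140 105;python3 go.py .565 -.269 .12 1.556
```

```text
t 8.4 pos [ 0.5651 -0.2686 -0.0235] q [-0.526  0.397  1.591 -0.     1.154  1.063] F [-0.92 -0.66  0.07] open 0.0598
shift mm (current tool axes) [-1.000e-01  4.000e-01 -1.435e+02]
turn [ 0.    -0.     3.138]
turn [ 0.     0.    -0.003]
toolR [[1.0, -0.018, -0.0], [-0.018, -1.0, -0.0], [-0.0, 0.0, -1.0]]
```

View pics/side7c.png

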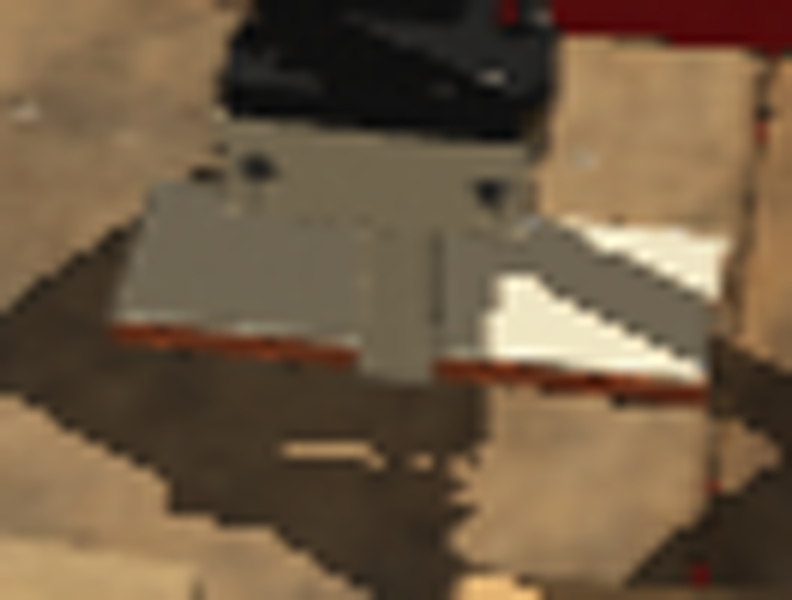

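The opening is 59.8 mm, so the tile is held. I'll lift a little and check the weight.

step_arm:
  targets:
    - {"tx":0,"ty":0,"tz":0,"ax":0,"ay":0,"az":0,"grip":110}
    - {"tx":0,"ty":0,"tz":0,"ax":0,"ay":0,"az":0,"grip":110}
    - {"tx":0,"ty":0,"tz":-1,"ax":0,"ay":0,"az":0,"grip":110}
    - {"tx":0,"ty":0,"tz":-2,"ax":0,"ay":0,"az":0,"grip":110}
    - {"tx":0,"ty":0,"tz":-3,"ax":0,"ay":0,"az":0,"grip":110}
    - {"tx":0,"ty":0,"tz":0,"ax":0,"ay":0,"az":0,"grip":110}
  squeeze: 11

```text
t: 9.0
tool_pos: [0.5654, -0.2686, -0.017]
orientation: [3.141, -0.028, 0.001]
force: [0.3, -0.6, -1.3]
opening: 0.0596
```

```bash
python3 look.py 8 300 130 66 50 340 150 140 105;python3 go.py .565 -.269 .12 1.556
```

```text
t 9.1 pos [ 0.5652 -0.2685 -0.0173] q [-0.525  0.388  1.589  0.     1.164  1.063] F [-0.18  0.33 -3.1 ] open 0.0597
shift mm (current tool axes) [  -0.2    0.5 -137.3]
turn [-0.    -0.     3.138]
turn [ 0.    -0.    -0.003]
toolR [[1.0, -0.018, 0.0], [-0.018, -1.0, -0.0], [0.0, 0.0, -1.0]]
```

View pics/side8c.png

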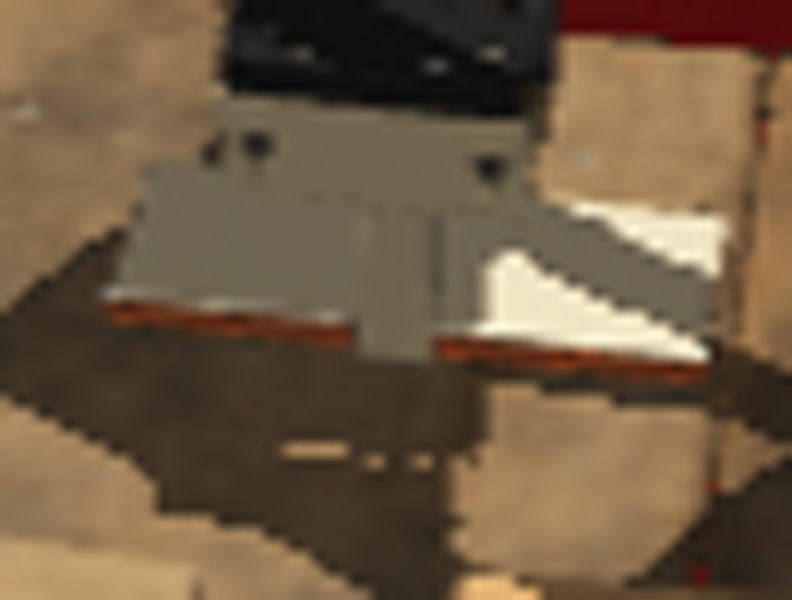

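step_arm:
  targets:
    - {"tx":0,"ty":0,"tz":-6,"ax":0,"ay":0,"az":0,"grip":110}
    - {"tx":0,"ty":0,"tz":-12,"ax":0,"ay":0,"az":0,"grip":110}
    - {"tx":0,"ty":0,"tz":-18,"ax":0,"ay":0,"az":0,"grip":110}
    - {"tx":0,"ty":0,"tz":-24,"ax":0,"ay":0,"az":0,"grip":110}
    - {"tx":0,"ty":0,"tz":-28,"ax":0,"ay":0,"az":0,"grip":110}
    - {"tx":0,"ty":0,"tz":-28,"ax":0,"ay":0,"az":0,"grip":110}
    - {"tx":0,"ty":0,"tz":-26,"ax":0,"ay":0,"az":0,"grip":110}
    - {"tx":0,"ty":0,"tz":-20,"ax":0,"ay":0,"az":0,"grip":110}
    - {"tx":0,"ty":0,"tz":-14,"ax":0,"ay":0,"az":0,"grip":110}
    - {"tx":0,"ty":0,"tz":-9,"ax":0,"ay":0,"az":0,"grip":110}
    - {"tx":0,"ty":0,"tz":-5,"ax":0,"ay":0,"az":0,"grip":110}
    - {"tx":0,"ty":-5,"tz":0,"ax":0,"ay":0,"az":0,"grip":110}
    - {"tx":0,"ty":-10,"tz":0,"ax":0,"ay":0,"az":0,"grip":110}
    - {"tx":0,"ty":-15,"tz":0,"ax":0,"ay":0,"az":0,"grip":110}
    - {"tx":0,"ty":-20,"tz":0,"ax":0,"ay":0,"az":0,"grip":110}
    - {"tx":0,"ty":-25,"tz":0,"ax":0,"ay":0,"az":0,"grip":110}
    - {"tx":0,"ty":-25,"tz":0,"ax":0,"ay":0,"az":0,"grip":110}
    - {"tx":0,"ty":-25,"tz":0,"ax":0,"ay":0,"az":0,"grip":110}
    - {"tx":0,"ty":-25,"tz":0,"ax":0,"ay":0,"az":0,"grip":110}
    - {"tx":0,"ty":-25,"tz":0,"ax":0,"ay":0,"az":0,"grip":110}

```text
t: 11.1
tool_pos: [0.5678, -0.0907, 0.1722]
orientation: [-3.141, 0.027, 0.001]
force: [-0.0, 0.1, -2.1]
opening: 0.0601
```

step_arm:
  targets:
    - {"tx":0,"ty":-25,"tz":0,"ax":0,"ay":0,"az":0,"grip":110}
    - {"tx":0,"ty":-25,"tz":0,"ax":0,"ay":0,"az":0,"grip":110}
    - {"tx":0,"ty":-25,"tz":0,"ax":0,"ay":0,"az":0,"grip":110}
    - {"tx":0,"ty":-25,"tz":0,"ax":0,"ay":0,"az":0,"grip":110}
    - {"tx":0,"ty":-25,"tz":0,"ax":0,"ay":0,"az":0,"grip":110}
    - {"tx":0,"ty":-25,"tz":0,"ax":0,"ay":0,"az":0,"grip":110}
    - {"tx":0,"ty":-25,"tz":0,"ax":0,"ay":0,"az":0,"grip":110}
    - {"tx":0,"ty":-25,"tz":0,"ax":0,"ay":0,"az":0,"grip":110}
    - {"tx":0,"ty":-20,"tz":0,"ax":0,"ay":0,"az":0,"grip":110}
    - {"tx":0,"ty":-20,"tz":0,"ax":0,"ay":0,"az":0,"grip":110}
    - {"tx":0,"ty":-15,"tz":0,"ax":0,"ay":0,"az":0,"grip":110}
    - {"tx":0,"ty":-10,"tz":0,"ax":0,"ay":0,"az":0,"grip":110}
    - {"tx":0,"ty":-5,"tz":0,"ax":0,"ay":0,"az":-0.05,"grip":110}
    - {"tx":0,"ty":0,"tz":0,"ax":0,"ay":0,"az":-0.1,"grip":110}
    - {"tx":0,"ty":0,"tz":0,"ax":0,"ay":0,"az":-0.1,"grip":110}
    - {"tx":0,"ty":0,"tz":0,"ax":0,"ay":0,"az":-0.1,"grip":110}
    - {"tx":0,"ty":0,"tz":0,"ax":0,"ay":0,"az":-0.1,"grip":110}
    - {"tx":0,"ty":0,"tz":0,"ax":0,"ay":0,"az":-0.1,"grip":110}
    - {"tx":0,"ty":0,"tz":0,"ax":0,"ay":0,"az":-0.1,"grip":110}
    - {"tx":0,"ty":0,"tz":0,"ax":0,"ay":0,"az":-0.1,"grip":110}

```text
t: 13.1
tool_pos: [0.5729, 0.1764, 0.1724]
orientation: [2.931, 1.13, -0.001]
force: [0.3, 0.3, -2.1]
opening: 0.0595
```

step_arm:
  targets:
    - {"tx":0,"ty":0,"tz":0,"ax":0,"ay":0,"az":-0.1,"grip":110}
    - {"tx":0,"ty":0,"tz":0,"ax":0,"ay":0,"az":-0.1,"grip":110}
    - {"tx":0,"ty":0,"tz":0,"ax":0,"ay":0,"az":-0.1,"grip":110}
    - {"tx":0,"ty":0,"tz":0,"ax":0,"ay":0,"az":-0.1,"grip":110}
    - {"tx":0,"ty":0,"tz":0,"ax":0,"ay":0,"az":-0.1,"grip":110}
    - {"tx":0,"ty":0,"tz":0,"ax":0,"ay":0,"az":-0.1,"grip":110}
    - {"tx":0,"ty":0,"tz":0,"ax":0,"ay":0,"az":-0.1,"grip":110}
    - {"tx":0,"ty":0,"tz":0,"ax":0,"ay":0,"az":-0.1,"grip":110}
    - {"tx":0,"ty":0,"tz":0,"ax":0,"ay":0,"az":-0.04,"grip":110}
    - {"tx":0,"ty":0,"tz":0,"ax":0,"ay":0,"az":0,"grip":110}

```text
t: 14.1
tool_pos: [0.573, 0.1764, 0.1724]
orientation: [-2.22, -2.223, 0.0]
force: [-0.5, 1.3, -2.9]
opening: 0.06
```

```bash
python3 look.py 9 230 180 160 120 140 150 160 120;python3 go.py .5572 .2043 .06 0.002
```

```text
t 14.2 pos [0.573  0.1764 0.1725] q [ 0.213  0.14   1.518 -0.     1.484  0.214] F [-0.13 -0.29 -3.1 ] open 0.06
shift mm (current tool axes) [ 27.9 -15.8 112.5]
turn [-0.     0.    -0.003]
turn [0.    0.    3.139]
toolR [[0.001, 1.0, -0.0], [1.0, -0.001, -0.0], [-0.0, -0.0, -1.0]]
```

View pics/side9c.png

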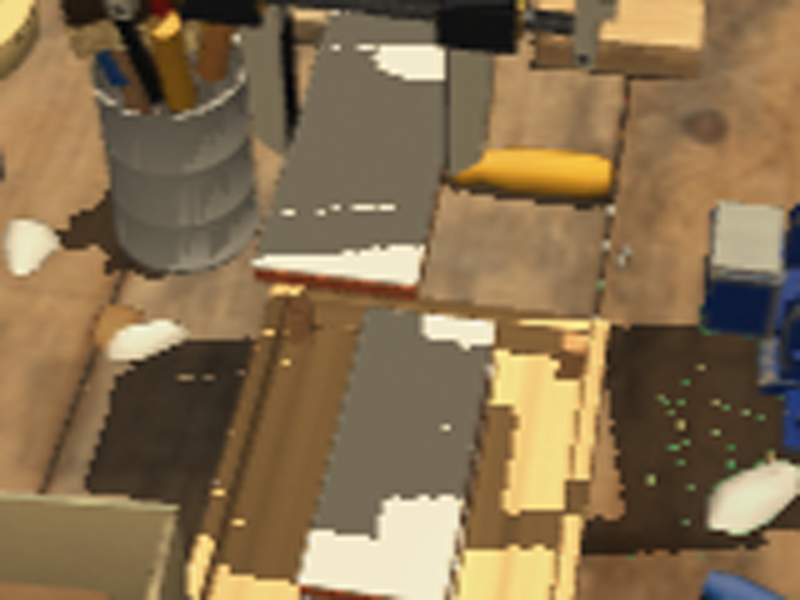

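View pics/top9.png

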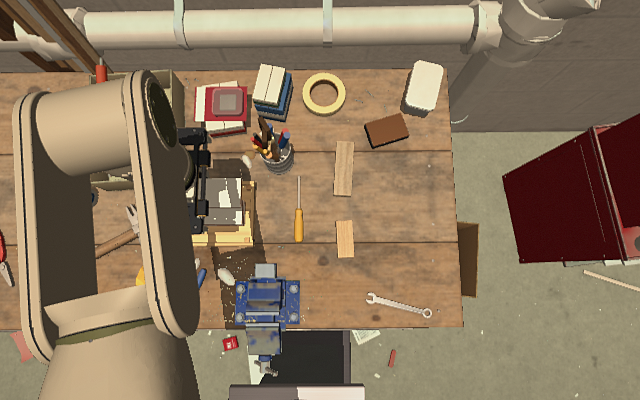

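step_arm:
  targets:
    - {"tx":7,"ty":-4,"tz":5,"ax":0,"ay":0,"az":-0.003,"grip":110}
    - {"tx":14,"ty":-8,"tz":10,"ax":0,"ay":0,"az":0,"grip":110}
    - {"tx":7,"ty":-4,"tz":15,"ax":0,"ay":0,"az":0,"grip":110}
    - {"tx":0,"ty":0,"tz":20,"ax":0,"ay":0,"az":0,"grip":110}
    - {"tx":0,"ty":0,"tz":20,"ax":0,"ay":0,"az":0,"grip":110}
    - {"tx":0,"ty":0,"tz":18,"ax":0,"ay":0,"az":0,"grip":110}
    - {"tx":0,"ty":0,"tz":12,"ax":0,"ay":0,"az":0,"grip":110}
    - {"tx":0,"ty":0,"tz":6,"ax":0,"ay":0,"az":0,"grip":110}
    - {"tx":0,"ty":0,"tz":0,"ax":0,"ay":0,"az":0,"grip":110}
    - {"tx":0,"ty":0,"tz":0,"ax":0,"ay":0,"az":0,"grip":110}

```text
t: 15.2
tool_pos: [0.5575, 0.2046, 0.0672]
orientation: [2.217, 2.226, 0.001]
force: [-0.5, -0.1, -1.8]
opening: 0.06
```

```bash
python3 look.py 10 250 210 120 90 140 150 160 120;python3 go.py .5572 .2043 .06 0.002
```

```text
t 15.3 pos [0.558  0.2046 0.0678] q [0.265 0.206 1.64  0.    1.293 0.261] F [ 0.03 -0.74 -2.06] open 0.0593
shift mm (current tool axes) [-0.3 -0.8  7.8]
turn [ 0.002 -0.001  0.002]
turn [ 1.00e-03  3.00e-03 -3.14e+00]
toolR [[-0.004, 1.0, 0.002], [1.0, 0.004, 0.001], [0.001, 0.002, -1.0]]
```

View pics/side10c.png

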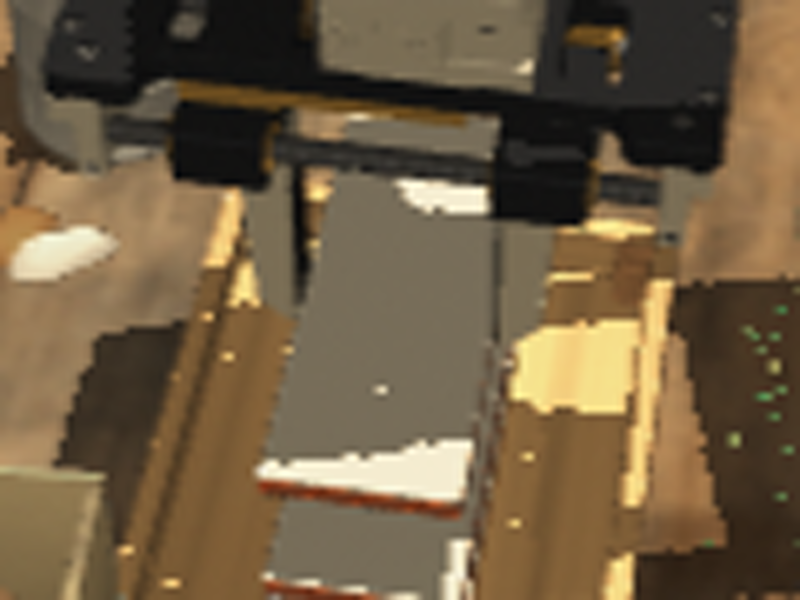

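View pics/top10c.png

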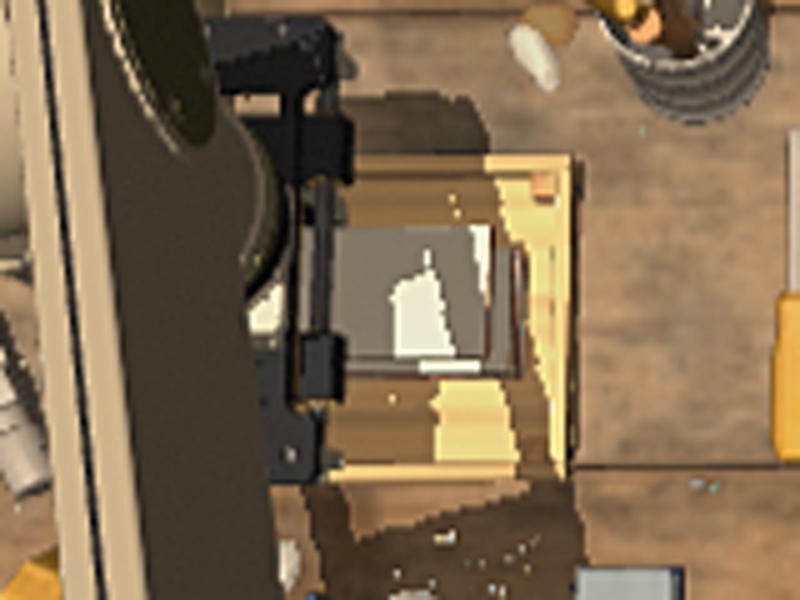

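```bash
python3 - <<'E'
from h import *
s=pickle.load(open("side10.pkl","rb"));t=pickle.load(open("top10.pkl","rb"))
for z in(.091,.101,.111):
  X=box(.558,.2046,0,z,.06,.15);print(z);print(((proj(s,X)-[250,210])*6.667).round(0).tolist(),((proj(t,X)-[140,150])*5).round(0).tolist())
E
```

```text
0.091
[[529.0, 143.0], [350.0, 121.0], [255.0, 495.0], [458.0, 523.0]] [[488.0, 357.0], [491.0, 228.0], [166.0, 230.0], [159.0, 360.0]]
0.101
[[530.0, 122.0], [349.0, 101.0], [253.0, 475.0], [458.0, 503.0]] [[483.0, 355.0], [487.0, 224.0], [158.0, 226.0], [151.0, 357.0]]
0.111
[[531.0, 101.0], [349.0, 80.0], [252.0, 454.0], [458.0, 482.0]] [[478.0, 352.0], [482.0, 219.0], [150.0, 222.0], [142.0, 354.0]]
```

step_arm:
  targets:
    - {"tx":0,"ty":-0.5,"tz":5,"ax":0,"ay":0,"az":0,"grip":110}
    - {"tx":0,"ty":0,"tz":7,"ax":0,"ay":0,"az":0,"grip":110}
    - {"tx":0,"ty":0,"tz":7,"ax":0,"ay":0,"az":0,"grip":110}
    - {"tx":0,"ty":0,"tz":6,"ax":0,"ay":0,"az":0,"grip":110}
    - {"tx":0,"ty":0,"tz":4,"ax":0,"ay":0,"az":0,"grip":110}
    - {"tx":0,"ty":0,"tz":2,"ax":0,"ay":0,"az":0,"grip":110}
    - {"tx":0,"ty":0,"tz":0,"ax":0,"ay":0,"az":0,"grip":110}
    - {"tx":0,"ty":0,"tz":0,"ax":0,"ay":0,"az":0,"grip":110}

```text
t: 16.1
tool_pos: [0.5568, 0.2044, 0.0358]
orientation: [2.217, 2.226, 0.0]
force: [-0.2, 0.4, -2.8]
opening: 0.0601
```

```bash
python3 look.py 11 250 210 120 90 140 150 160 120;python3 go.py .5572 .2043 .06 0.002; python3 -c "
from plant import robot
import numpy as np
print(robot.read_state()['force'])"
```

```text
t 16.2 pos [0.557  0.2044 0.036 ] q [ 0.265  0.241  1.663 -0.     1.237  0.261] F [ 0.46 -0.03 -2.83] open 0.0598
shift mm (current tool axes) [ -0.1   0.2 -24. ]
turn [ 0.001 -0.     0.002]
turn [ 0.00e+00  1.00e-03 -3.14e+00]
toolR [[-0.004, 1.0, 0.001], [1.0, 0.004, 0.0], [0.0, 0.001, -1.0]]
[ 0.45729634 -0.02939835 -2.83252651]
```

View pics/side11c.png

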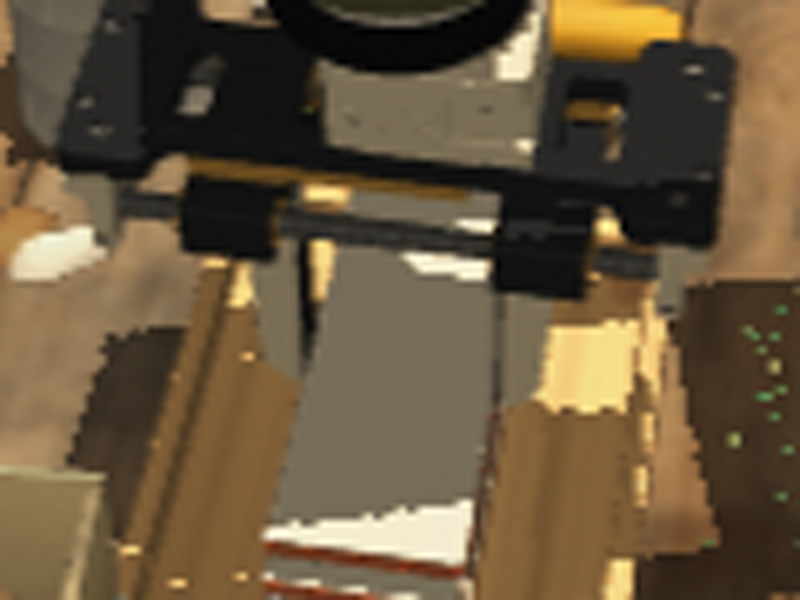

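step_arm:
  targets:
    - {"tx":0,"ty":0,"tz":3,"ax":0,"ay":0,"az":0,"grip":110}
    - {"tx":0,"ty":0,"tz":2,"ax":0,"ay":0,"az":0,"grip":110}
    - {"tx":0,"ty":0,"tz":1,"ax":0,"ay":0,"az":0,"grip":110}
    - {"tx":0,"ty":0,"tz":0,"ax":0,"ay":0,"az":0,"grip":110}

```text
t: 16.6
tool_pos: [0.5564, 0.2043, 0.0292]
orientation: [-2.217, -2.226, 0.001]
force: [1.0, -0.1, -2.5]
opening: 0.0599
```

step_arm:
  targets:
    - {"tx":0,"ty":0,"tz":1,"ax":0,"ay":0,"az":0,"grip":110}
    - {"tx":0,"ty":0,"tz":0.5,"ax":0,"ay":0,"az":0,"grip":110}
    - {"tx":0,"ty":0,"tz":0,"ax":0,"ay":0,"az":0,"grip":110}

```text
t: 16.9
tool_pos: [0.5566, 0.2043, 0.0279]
orientation: [-2.217, -2.226, 0.0]
force: [0.1, -1.2, -2.6]
opening: 0.0602
```

step_arm:
  targets:
    - {"tx":0,"ty":0,"tz":1,"ax":0,"ay":0,"az":0,"grip":110}
    - {"tx":0,"ty":0,"tz":0,"ax":0,"ay":0,"az":0,"grip":110}

```text
t: 17.1
tool_pos: [0.5566, 0.2043, 0.0269]
orientation: [-2.217, -2.226, 0.0]
force: [-0.8, -0.2, -2.2]
opening: 0.06
```

step_arm:
  targets:
    - {"tx":0,"ty":0,"tz":1,"ax":0,"ay":0,"az":0,"grip":110}
    - {"tx":0,"ty":0,"tz":0,"ax":0,"ay":0,"az":0,"grip":110}

```text
t: 17.3
tool_pos: [0.5565, 0.2043, 0.0259]
orientation: [-2.217, -2.226, 0.0]
force: [0.9, 0.0, -3.0]
opening: 0.06
```

step_arm:
  targets:
    - {"tx":0,"ty":0,"tz":1,"ax":0,"ay":0,"az":0,"grip":110}
    - {"tx":0,"ty":0,"tz":0,"ax":0,"ay":0,"az":0,"grip":110}

```text
t: 17.5
tool_pos: [0.5567, 0.2043, 0.025]
orientation: [2.217, 2.226, 0.0]
force: [-0.2, 0.4, -2.3]
opening: 0.0598
```

step_arm:
  targets:
    - {"tx":0,"ty":0,"tz":1,"ax":0,"ay":0,"az":0,"grip":110}
    - {"tx":0,"ty":0,"tz":0,"ax":0,"ay":0,"az":0,"grip":110}

```text
t: 17.7
tool_pos: [0.5568, 0.2044, 0.0243]
orientation: [2.217, 2.226, 0.0]
force: [-1.0, -0.7, 0.4]
opening: 0.0601
```

```bash
python3 look.py 12 250 210 120 90 140 150 160 120;python3 -c "
from plant import robot
print(robot.read_state()['force'])"
```

```text
[-0.3045091   0.40939119  1.30744589]
```

View pics/side12c.png

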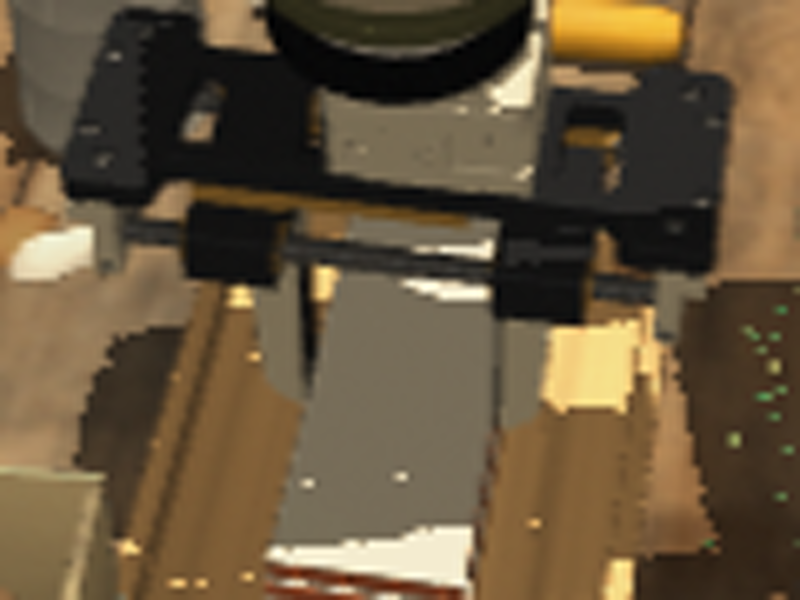

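View pics/top12c.png

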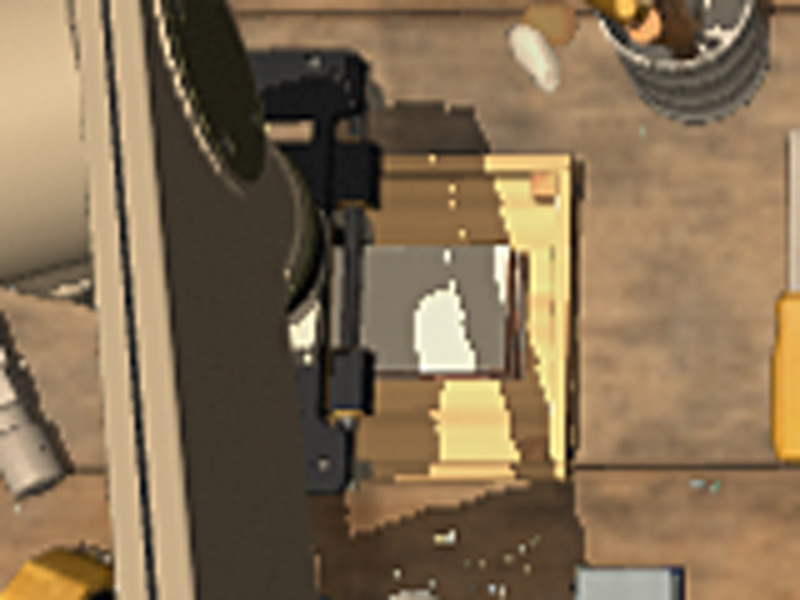

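Contact is at the reported z 0.0243, and the tile is aligned with the pile. Releasing.

step_arm:
  targets:
    - {"tx":0,"ty":0,"tz":0,"ax":0,"ay":0,"az":0,"grip":80}
    - {"tx":0,"ty":0,"tz":0,"ax":0,"ay":0,"az":0,"grip":60}
    - {"tx":0,"ty":0,"tz":0,"ax":0,"ay":0,"az":0,"grip":40}
    - {"tx":0,"ty":0,"tz":0,"ax":0,"ay":0,"az":0,"grip":40}
    - {"tx":0,"ty":0,"tz":0,"ax":0,"ay":0,"az":0,"grip":40}
    - {"tx":0,"ty":0,"tz":0,"ax":0,"ay":0,"az":0,"grip":40}
    - {"tx":0,"ty":0,"tz":0,"ax":0,"ay":0,"az":0,"grip":40}

```text
t: 18.5
tool_pos: [0.5567, 0.2043, 0.024]
orientation: [2.217, 2.226, 0.0]
force: [-0.1, 0.1, -0.0]
opening: 0.0783
```

step_arm:
  targets:
    - {"tx":0,"ty":0,"tz":-5,"ax":0,"ay":0,"az":0,"grip":40}
    - {"tx":0,"ty":0,"tz":-10,"ax":0,"ay":0,"az":0,"grip":40}
    - {"tx":0,"ty":0,"tz":-20,"ax":0,"ay":0,"az":0,"grip":40}
    - {"tx":0,"ty":0,"tz":-30,"ax":0,"ay":0,"az":0,"grip":40}
    - {"tx":0,"ty":0,"tz":-35,"ax":0,"ay":0,"az":0,"grip":40}
    - {"tx":0,"ty":0,"tz":-35,"ax":0,"ay":0,"az":0,"grip":40}
    - {"tx":0,"ty":0,"tz":-30,"ax":0,"ay":0,"az":0,"grip":40}
    - {"tx":0,"ty":0,"tz":0,"ax":0,"ay":0,"az":0.14,"grip":60}
    - {"tx":0,"ty":0,"tz":0,"ax":0,"ay":0,"az":0.14,"grip":60}
    - {"tx":0,"ty":0,"tz":0,"ax":0,"ay":0,"az":0.14,"grip":60}
    - {"tx":0,"ty":0,"tz":0,"ax":0,"ay":0,"az":0.14,"grip":60}
    - {"tx":0,"ty":0,"tz":0,"ax":0,"ay":0,"az":0.14,"grip":60}
    - {"tx":0,"ty":0,"tz":0,"ax":0,"ay":0,"az":0.14,"grip":60}
    - {"tx":0,"ty":0,"tz":0,"ax":0,"ay":0,"az":0.14,"grip":60}
    - {"tx":0,"ty":0,"tz":0,"ax":0,"ay":0,"az":0.14,"grip":60}
    - {"tx":0,"ty":0,"tz":0,"ax":0,"ay":0,"az":0.14,"grip":60}
    - {"tx":0,"ty":0,"tz":0,"ax":0,"ay":0,"az":0.14,"grip":60}
    - {"tx":0,"ty":0,"tz":0,"ax":0,"ay":0,"az":0.14,"grip":60}
    - {"tx":0,"ty":0,"tz":0,"ax":0,"ay":0,"az":0.105,"grip":60}
    - {"tx":0,"ty":0,"tz":0,"ax":0,"ay":0,"az":0,"grip":60}

```text
t: 20.5
tool_pos: [0.5568, 0.2044, 0.1901]
orientation: [-3.139, 0.113, -0.002]
force: [-0.4, 0.1, 0.1]
opening: 0.0711
```

```bash
python3 go.py .671 -.1177 .1 1.5; python3 look.py 13 250 220 120 90 140 150 160 120
```

```text
t 20.5 pos [0.5568 0.2044 0.1901] q [0.265 0.113 1.515 0.    1.512 1.908] F [-0.44  0.07  0.07] open 0.0711
shift mm (current tool axes) [136.9 313.1  90.1]
turn [-2.000e-03  1.000e-03  3.141e+00]
turn [-0.    -0.001 -0.001]
toolR [[0.997, -0.072, 0.001], [-0.072, -0.997, 0.0], [0.001, -0.0, -1.0]]
```

View pics/side13c.png

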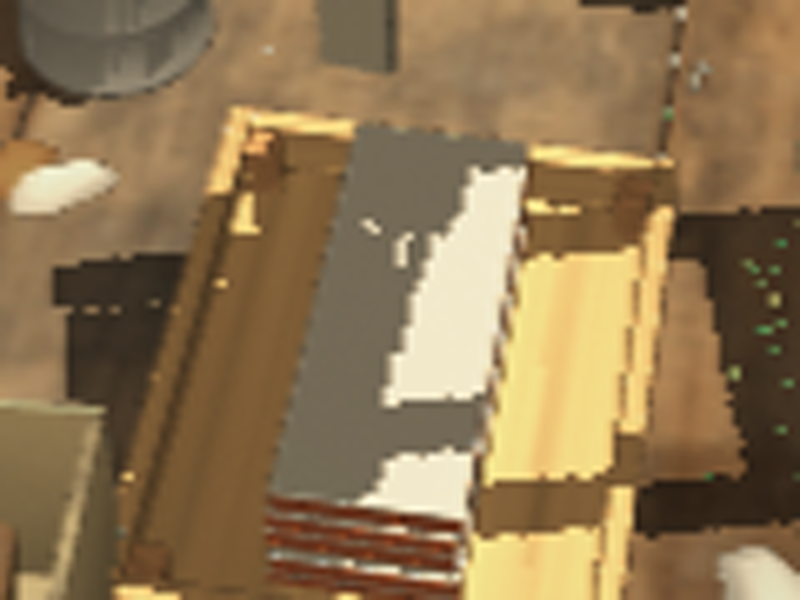

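step_arm:
  targets:
    - {"tx":0,"ty":10,"tz":0,"ax":0,"ay":0,"az":0,"grip":60}
    - {"tx":0,"ty":23,"tz":0,"ax":0,"ay":0,"az":0,"grip":60}
    - {"tx":0,"ty":28,"tz":0,"ax":0,"ay":0,"az":0,"grip":60}
    - {"tx":0,"ty":28,"tz":0,"ax":0,"ay":0,"az":0,"grip":60}
    - {"tx":0,"ty":28,"tz":0,"ax":0,"ay":0,"az":0,"grip":60}
    - {"tx":0,"ty":28,"tz":0,"ax":0,"ay":0,"az":0,"grip":60}
    - {"tx":0,"ty":28,"tz":0,"ax":0,"ay":0,"az":0,"grip":60}
    - {"tx":0,"ty":28,"tz":0,"ax":0,"ay":0,"az":0,"grip":60}
    - {"tx":0,"ty":28,"tz":0,"ax":0,"ay":0,"az":0,"grip":60}
    - {"tx":0,"ty":28,"tz":0,"ax":0,"ay":0,"az":0,"grip":60}
    - {"tx":0,"ty":28,"tz":0,"ax":0,"ay":0,"az":0,"grip":60}
    - {"tx":20,"ty":28,"tz":0,"ax":0,"ay":0,"az":0,"grip":60}
    - {"tx":30,"ty":0,"tz":0,"ax":0,"ay":0,"az":0,"grip":60}
    - {"tx":30,"ty":0,"tz":0,"ax":0,"ay":0,"az":0,"grip":60}
    - {"tx":30,"ty":0,"tz":0,"ax":0,"ay":0,"az":0,"grip":60}
    - {"tx":20,"ty":0,"tz":0,"ax":0,"ay":0,"az":0,"grip":60}
    - {"tx":7,"ty":0,"tz":0,"ax":0,"ay":0,"az":0,"grip":60}
    - {"tx":0,"ty":0,"tz":0,"ax":0,"ay":0,"az":0,"grip":60}

```text
t: 22.4
tool_pos: [0.6712, -0.1179, 0.1886]
orientation: [-3.14, 0.109, 0.001]
force: [-0.2, -0.2, -0.7]
opening: 0.0711
```

```bash
python3 go.py .671 -.1177 .0 1.5; python3 look.py 14 240 110 120 90 290 90 160 120
```

```text
t 22.4 pos [ 0.6712 -0.1179  0.1886] q [-0.249  0.354  1.239 -0.     1.549  1.391] F [-0.19 -0.16 -0.67] open 0.0711
shift mm (current tool axes) [-1.000e-01 -2.000e-01  1.886e+02]
turn [-1.00e-03 -0.00e+00 -3.14e+00]
turn [-0.     0.001  0.002]
toolR [[0.998, -0.069, -0.001], [-0.069, -0.998, 0.0], [-0.001, -0.0, -1.0]]
```

View pics/side14c.png

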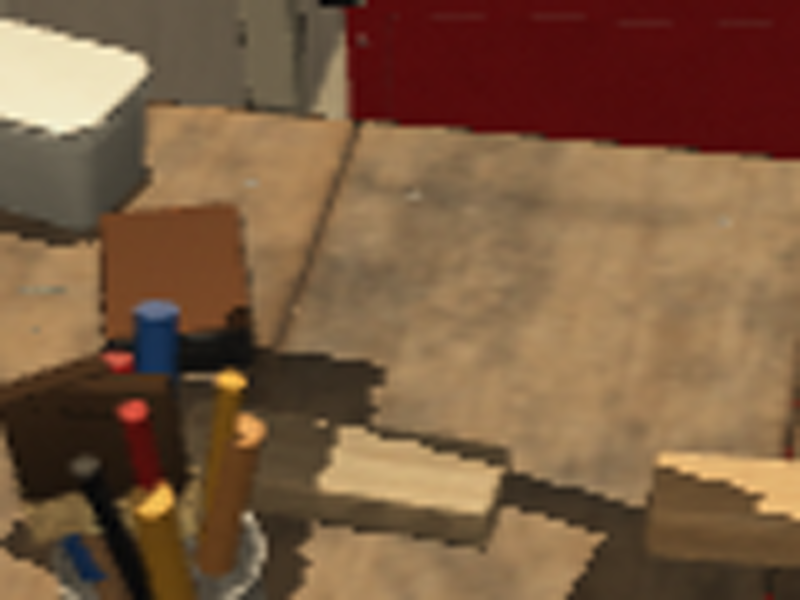

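View pics/top14c.png

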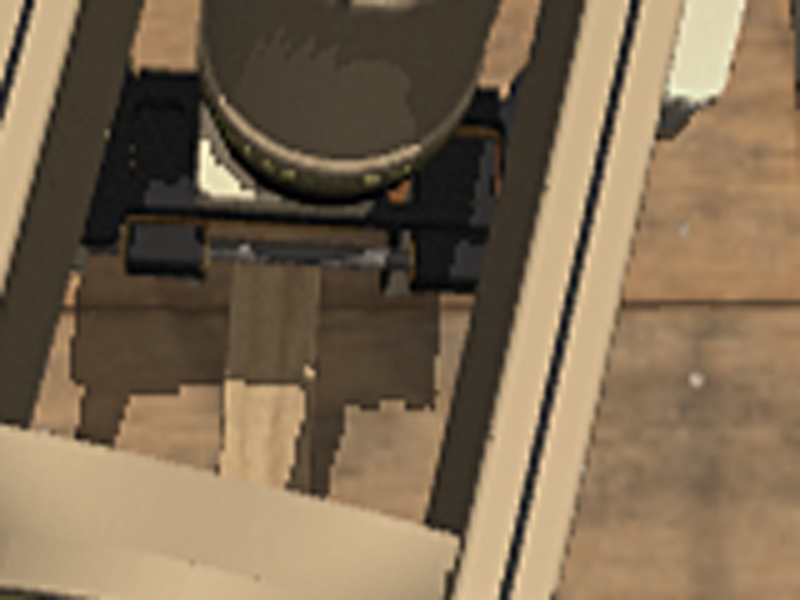

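step_arm:
  targets:
    - {"tx":0,"ty":0,"tz":10,"ax":0,"ay":0,"az":0,"grip":60}
    - {"tx":0,"ty":0,"tz":25,"ax":0,"ay":0,"az":0,"grip":60}
    - {"tx":0,"ty":0,"tz":30,"ax":0,"ay":0,"az":0,"grip":60}
    - {"tx":0,"ty":0,"tz":30,"ax":0,"ay":0,"az":0,"grip":60}
    - {"tx":0,"ty":0,"tz":25,"ax":0,"ay":0,"az":0,"grip":60}
    - {"tx":0,"ty":0,"tz":20,"ax":0,"ay":0,"az":0,"grip":60}
    - {"tx":0,"ty":0,"tz":10,"ax":0,"ay":0,"az":0,"grip":60}
    - {"tx":0,"ty":0,"tz":0,"ax":0,"ay":0,"az":0,"grip":60}

```text
t: 23.3
tool_pos: [0.6694, -0.1171, 0.0369]
orientation: [-3.139, 0.11, 0.005]
force: [-0.2, -0.1, -0.1]
opening: 0.0712
```

```bash
python3 go.py .671 -.1177 -.017 1.5; python3 look.py 15 240 110 120 90 290 90 160 120
```

```text
t 23.3 pos [ 0.6694 -0.1171  0.0369] q [-0.249  0.459  1.389 -0.     1.297  1.392] F [-0.23 -0.07 -0.11] open 0.0712
shift mm (current tool axes) [ 1.9  0.5 53.9]
turn [-6.000e-03 -1.000e-03 -3.141e+00]
turn [-0.001  0.004  0.001]
toolR [[0.998, -0.07, -0.003], [-0.07, -0.998, 0.001], [-0.004, -0.001, -1.0]]
```

View pics/side15c.png

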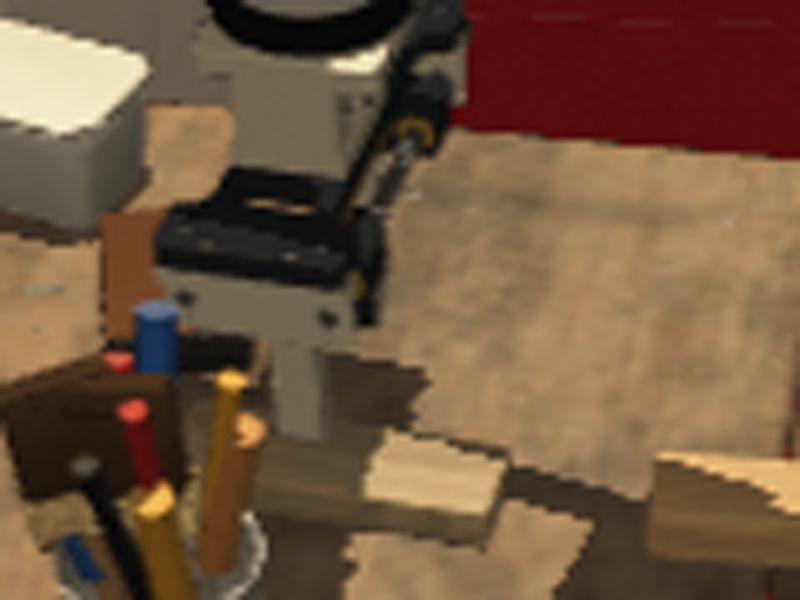

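View pics/top15c.png

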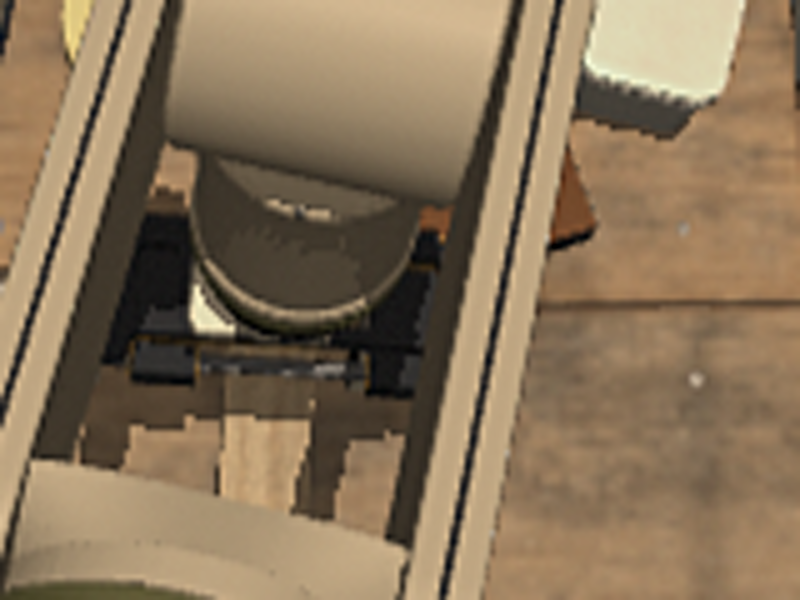

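step_arm:
  targets:
    - {"tx":0,"ty":0,"tz":12,"ax":0,"ay":0,"az":0,"grip":60}
    - {"tx":0,"ty":0,"tz":15,"ax":0,"ay":0,"az":0,"grip":60}
    - {"tx":0,"ty":0,"tz":12,"ax":0,"ay":0,"az":0,"grip":60}
    - {"tx":0,"ty":0,"tz":8,"ax":0,"ay":0,"az":0,"grip":60}
    - {"tx":0,"ty":0,"tz":4,"ax":0,"ay":0,"az":0,"grip":60}
    - {"tx":0,"ty":0,"tz":2,"ax":0,"ay":0,"az":0,"grip":60}
    - {"tx":0,"ty":0,"tz":0,"ax":0,"ay":0,"az":0,"grip":60}
    - {"tx":0,"ty":0,"tz":0,"ax":0,"ay":0,"az":0,"grip":60}

```text
t: 24.2
tool_pos: [0.6718, -0.1176, -0.0134]
orientation: [3.139, -0.11, 0.002]
force: [0.3, -0.0, 0.1]
opening: 0.0711
```

```bash
python3 go.py .671 -.1177 -.017 1.5; python3 look.py 16 240 110 120 90 290 90 160 120
```

```text
t 24.2 pos [ 0.6718 -0.1176 -0.0134] q [-0.248  0.517  1.41   0.     1.214  1.393] F [ 0.29 -0.04  0.12] open 0.0711
shift mm (current tool axes) [-0.8  0.1  3.6]
turn [ 2.000e-03  0.000e+00 -3.141e+00]
turn [ 0.    -0.001  0.001]
toolR [[0.998, -0.07, 0.001], [-0.07, -0.998, -0.0], [0.001, 0.0, -1.0]]
```

View pics/side16c.png

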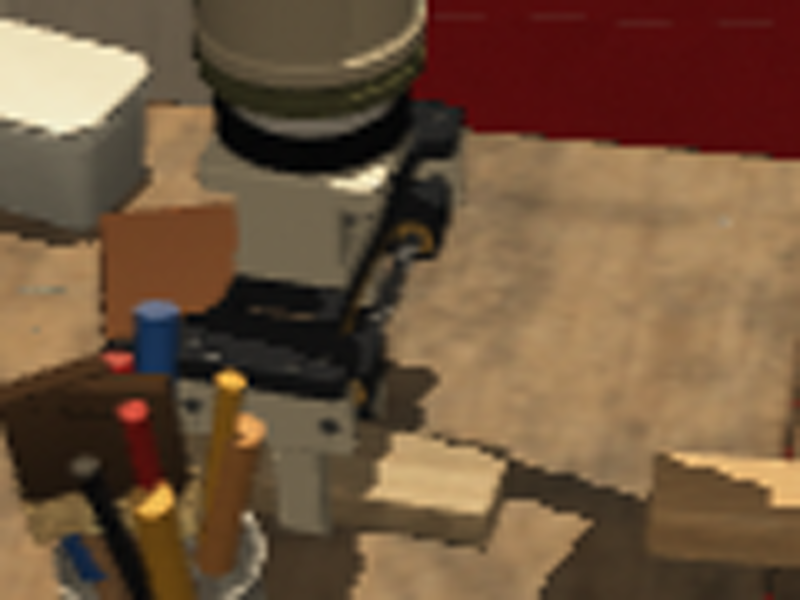

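step_arm:
  targets:
    - {"tx":-1,"ty":0,"tz":3,"ax":0,"ay":0,"az":0,"grip":70}
    - {"tx":0,"ty":0,"tz":0,"ax":0,"ay":0,"az":0,"grip":90}
    - {"tx":0,"ty":0,"tz":0,"ax":0,"ay":0,"az":0,"grip":105}
    - {"tx":0,"ty":0,"tz":0,"ax":0,"ay":0,"az":0,"grip":115}
    - {"tx":0,"ty":0,"tz":0,"ax":0,"ay":0,"az":0,"grip":125}
    - {"tx":0,"ty":0,"tz":0,"ax":0,"ay":0,"az":0,"grip":132}
    - {"tx":0,"ty":0,"tz":0,"ax":0,"ay":0,"az":0,"grip":140}
    - {"tx":0,"ty":0,"tz":0,"ax":0,"ay":0,"az":0,"grip":150}
    - {"tx":0,"ty":0,"tz":0,"ax":0,"ay":0,"az":0,"grip":150}
    - {"tx":0,"ty":0,"tz":0,"ax":0,"ay":0,"az":0,"grip":150}
  squeeze: 12

```text
t: 25.3
tool_pos: [0.6704, -0.1176, -0.0169]
orientation: [3.14, -0.11, 0.0]
force: [0.4, -1.8, 0.1]
opening: 0.0445
```

```bash
python3 go.py .671 -.1177 -.017 1.5
```

```text
t 25.3 pos [ 0.6704 -0.1176 -0.0169] q [-0.249  0.519  1.414 -0.     1.208  1.392] F [ 0.44 -1.76  0.11] open 0.0445
shift mm (current tool axes) [0.6 0.1 0.1]
turn [ 0.     0.    -3.141]
turn [ 0.    -0.     0.001]
toolR [[0.998, -0.07, 0.0], [-0.07, -0.998, -0.0], [0.0, 0.0, -1.0]]
```

step_arm:
  targets:
    - {"tx":0,"ty":0,"tz":-2,"ax":0,"ay":0,"az":0,"grip":150}
    - {"tx":0,"ty":0,"tz":-5,"ax":0,"ay":0,"az":0,"grip":150}
    - {"tx":0,"ty":0,"tz":-12,"ax":0,"ay":0,"az":0,"grip":150}
    - {"tx":0,"ty":0,"tz":-20,"ax":0,"ay":0,"az":0,"grip":150}
    - {"tx":0,"ty":0,"tz":-27,"ax":0,"ay":0,"az":0,"grip":150}
    - {"tx":0,"ty":0,"tz":-30,"ax":0,"ay":0,"az":0,"grip":150}
    - {"tx":0,"ty":0,"tz":-30,"ax":0,"ay":0,"az":0,"grip":150}
    - {"tx":0,"ty":0,"tz":-30,"ax":0,"ay":0,"az":0,"grip":150}
    - {"tx":0,"ty":0,"tz":-25,"ax":0,"ay":0,"az":0,"grip":150}
    - {"tx":0,"ty":0,"tz":-15,"ax":0,"ay":0,"az":0,"grip":150}
    - {"tx":0,"ty":0,"tz":-8,"ax":0,"ay":0,"az":0,"grip":150}
    - {"tx":-10,"ty":0,"tz":0,"ax":0,"ay":0,"az":0,"grip":150}
    - {"tx":-20,"ty":0,"tz":0,"ax":0,"ay":0,"az":0,"grip":150}
    - {"tx":-25,"ty":0,"tz":0,"ax":0,"ay":0,"az":0,"grip":150}
    - {"tx":-25,"ty":0,"tz":0,"ax":0,"ay":0,"az":0,"grip":150}
    - {"tx":-20,"ty":0,"tz":0,"ax":0,"ay":0,"az":0,"grip":150}
    - {"tx":-10,"ty":0,"tz":0,"ax":0,"ay":0,"az":0,"grip":150}
    - {"tx":0,"ty":0,"tz":0,"ax":0,"ay":0,"az":0,"grip":150}

```text
t: 27.1
tool_pos: [0.5596, -0.1096, 0.1865]
orientation: [-3.139, 0.111, 0.002]
force: [0.2, 0.7, -0.9]
opening: 0.0448
```

```bash
python3 go.py .557 .2043 .1 0.003; python3 look.py 17 220 90 160 120 290 90 160 120
```

```text
t 27.1 pos [ 0.5596 -0.1096  0.1865] q [-0.283  0.055  1.583 -0.     1.505  1.358] F [ 0.16  0.68 -0.95] open 0.0448
shift mm (current tool axes) [ -24.6 -312.9   86.6]
turn [-1.000e-03  1.000e-03 -1.644e+00]
turn [1.000e-03 1.000e-03 1.497e+00]
toolR [[0.998, -0.07, -0.001], [-0.07, -0.998, 0.0], [-0.001, -0.0, -1.0]]
```

View pics/side17c.png

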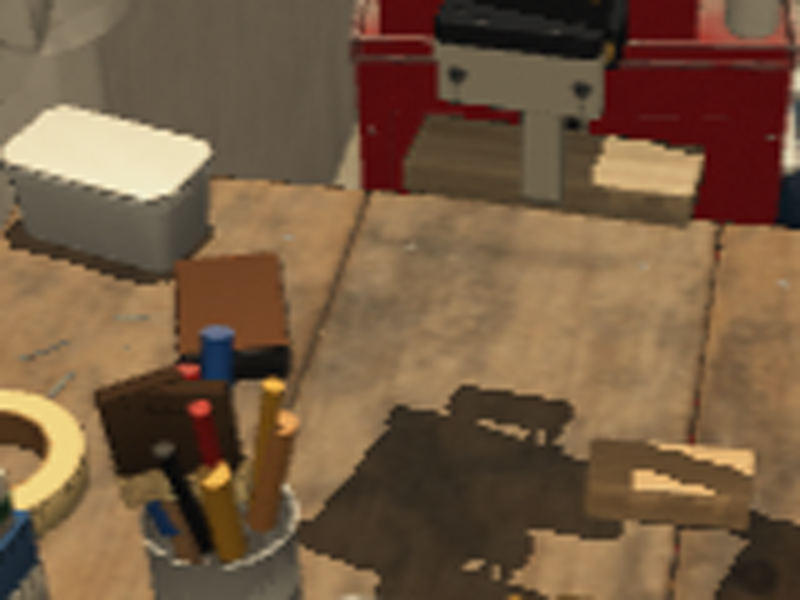

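step_arm:
  targets:
    - {"tx":0,"ty":-8,"tz":0,"ax":0,"ay":0,"az":0,"grip":150}
    - {"tx":0,"ty":-16,"tz":0,"ax":0,"ay":0,"az":0,"grip":150}
    - {"tx":-2,"ty":-22,"tz":0,"ax":0,"ay":0,"az":0,"grip":150}
    - {"tx":-2,"ty":-24,"tz":0,"ax":0,"ay":0,"az":0,"grip":150}
    - {"tx":-2,"ty":-24,"tz":0,"ax":0,"ay":0,"az":0,"grip":150}
    - {"tx":-2,"ty":-24,"tz":0,"ax":0,"ay":0,"az":0,"grip":150}
    - {"tx":-2,"ty":-24,"tz":0,"ax":0,"ay":0,"az":0,"grip":150}
    - {"tx":-2,"ty":-24,"tz":0,"ax":0,"ay":0,"az":0,"grip":150}
    - {"tx":-2,"ty":-24,"tz":0,"ax":0,"ay":0,"az":0,"grip":150}
    - {"tx":-2,"ty":-24,"tz":0,"ax":0,"ay":0,"az":0,"grip":150}
    - {"tx":-2,"ty":-24,"tz":0,"ax":0,"ay":0,"az":0,"grip":150}
    - {"tx":-2,"ty":-24,"tz":0,"ax":0,"ay":0,"az":0,"grip":150}
    - {"tx":-2,"ty":-22,"tz":0,"ax":0,"ay":0,"az":0,"grip":150}
    - {"tx":-2,"ty":-16,"tz":0,"ax":0,"ay":0,"az":0,"grip":150}
    - {"tx":0,"ty":-9,"tz":0,"ax":0,"ay":0,"az":0,"grip":150}
    - {"tx":0,"ty":-4,"tz":0,"ax":0,"ay":0,"az":-0.04,"grip":150}
    - {"tx":0,"ty":0,"tz":0,"ax":0,"ay":0,"az":-0.1,"grip":150}
    - {"tx":0,"ty":0,"tz":0,"ax":0,"ay":0,"az":-0.1,"grip":150}
    - {"tx":0,"ty":0,"tz":0,"ax":0,"ay":0,"az":-0.1,"grip":150}
    - {"tx":0,"ty":0,"tz":0,"ax":0,"ay":0,"az":-0.1,"grip":150}

```text
t: 29.2
tool_pos: [0.5587, 0.2041, 0.187]
orientation: [3.087, 0.583, -0.0]
force: [-0.6, -0.6, -1.2]
opening: 0.0446
```

step_arm:
  targets:
    - {"tx":0,"ty":0,"tz":0,"ax":0,"ay":0,"az":-0.1,"grip":150}
    - {"tx":0,"ty":0,"tz":0,"ax":0,"ay":0,"az":-0.1,"grip":150}
    - {"tx":0,"ty":0,"tz":0,"ax":0,"ay":0,"az":-0.1,"grip":150}
    - {"tx":0,"ty":0,"tz":0,"ax":0,"ay":0,"az":-0.1,"grip":150}
    - {"tx":0,"ty":0,"tz":0,"ax":0,"ay":0,"az":-0.1,"grip":150}
    - {"tx":0,"ty":0,"tz":0,"ax":0,"ay":0,"az":-0.1,"grip":150}
    - {"tx":0,"ty":0,"tz":0,"ax":0,"ay":0,"az":-0.1,"grip":150}
    - {"tx":0,"ty":0,"tz":0,"ax":0,"ay":0,"az":-0.1,"grip":150}
    - {"tx":0,"ty":0,"tz":0,"ax":0,"ay":0,"az":-0.1,"grip":150}
    - {"tx":0,"ty":0,"tz":0,"ax":0,"ay":0,"az":-0.1,"grip":150}
    - {"tx":0,"ty":0,"tz":0,"ax":0,"ay":0,"az":-0.1,"grip":150}
    - {"tx":0,"ty":0,"tz":0,"ax":0,"ay":0,"az":-0.1,"grip":150}
    - {"tx":0,"ty":0,"tz":0,"ax":0,"ay":0,"az":0,"grip":150}
    - {"tx":0,"ty":0,"tz":0,"ax":0,"ay":0,"az":0,"grip":150}

```text
t: 30.6
tool_pos: [0.5587, 0.2041, 0.187]
orientation: [2.226, 2.217, -0.0]
force: [0.0, -0.4, -1.2]
opening: 0.0448
```

```bash
python3 go.py .557 .2043 .08 0.003; python3 look.py 18 230 180 160 120 140 150 160 120
```

```text
t 30.6 pos [0.5587 0.2041 0.187 ] q [ 0.264  0.12   1.513 -0.     1.508  0.268] F [ 0.04 -0.42 -1.24] open 0.0448
shift mm (current tool axes) [  0.2  -1.7 107. ]
turn [-0.     0.    -0.007]
turn [0.    0.    3.134]
toolR [[0.004, 1.0, -0.0], [1.0, -0.004, -0.0], [-0.0, -0.0, -1.0]]
```

View pics/side18c.png

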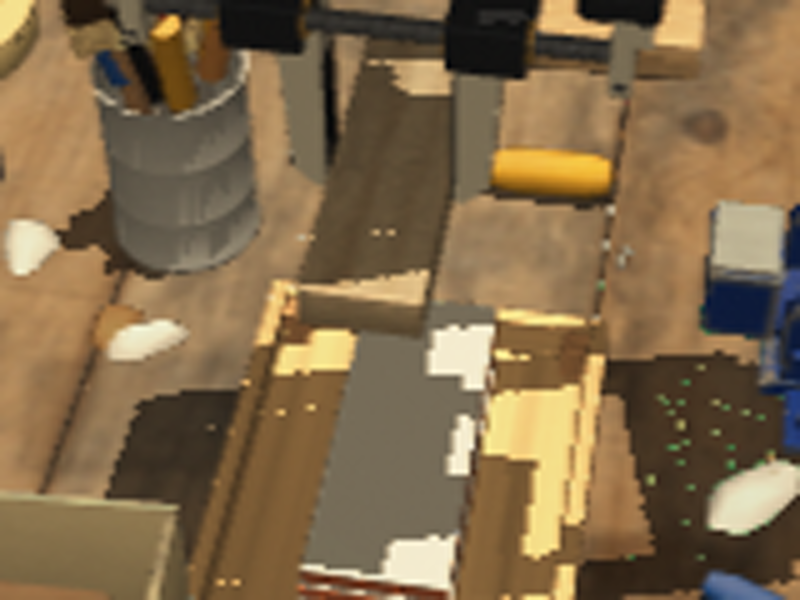

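step_arm:
  targets:
    - {"tx":0,"ty":-1.7,"tz":5,"ax":0,"ay":0,"az":-0.007,"grip":150}
    - {"tx":0,"ty":0,"tz":15,"ax":0,"ay":0,"az":0,"grip":150}
    - {"tx":0,"ty":0,"tz":20,"ax":0,"ay":0,"az":0,"grip":150}
    - {"tx":0,"ty":0,"tz":25,"ax":0,"ay":0,"az":0,"grip":150}
    - {"tx":0,"ty":0,"tz":25,"ax":0,"ay":0,"az":0,"grip":150}
    - {"tx":0,"ty":0,"tz":18,"ax":0,"ay":0,"az":0,"grip":150}
    - {"tx":0,"ty":0,"tz":10,"ax":0,"ay":0,"az":0,"grip":150}
    - {"tx":0,"ty":0,"tz":5,"ax":0,"ay":0,"az":0,"grip":150}
    - {"tx":0,"ty":0,"tz":3,"ax":0,"ay":0,"az":0,"grip":150}
    - {"tx":0,"ty":0,"tz":0,"ax":0,"ay":0,"az":0,"grip":150}
    - {"tx":0,"ty":0,"tz":0,"ax":0,"ay":0,"az":0,"grip":150}

```text
t: 31.8
tool_pos: [0.5577, 0.2044, 0.0621]
orientation: [2.214, 2.227, 0.002]
force: [0.5, 0.2, -1.3]
opening: 0.0445
```

```bash
python3 go.py .557 .2043 .041 0.003; python3 look.py 19 250 210 120 90 140 150 160 120
```

```text
t 31.8 pos [0.5577 0.2044 0.0621] q [ 0.265  0.212  1.645 -0.     1.283  0.259] F [ 0.46  0.2  -1.34] open 0.0445
shift mm (current tool axes) [-0.1 -0.7 21.1]
turn [ 0.002 -0.     0.003]
turn [ 1.000e-03  3.000e-03 -3.139e+00]
toolR [[-0.006, 1.0, 0.002], [1.0, 0.006, 0.0], [0.0, 0.002, -1.0]]
```

View pics/side19c.png

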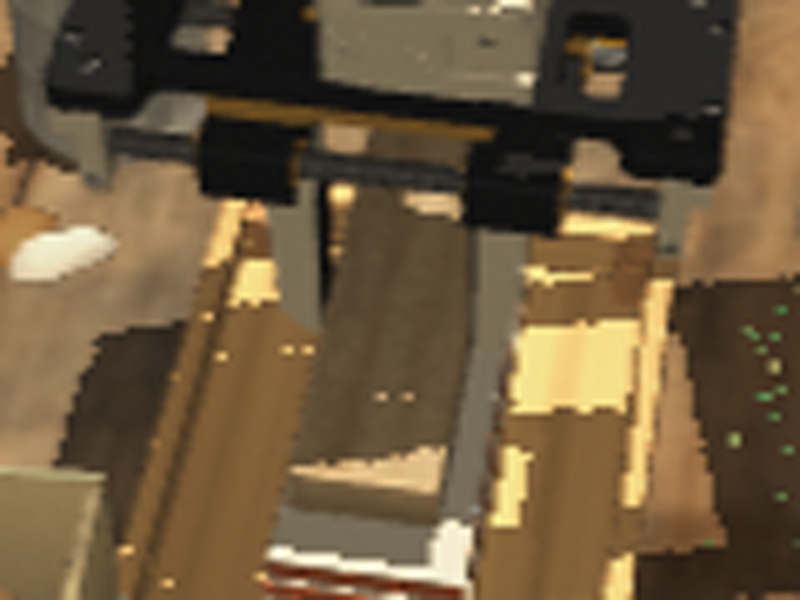

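View pics/top19c.png

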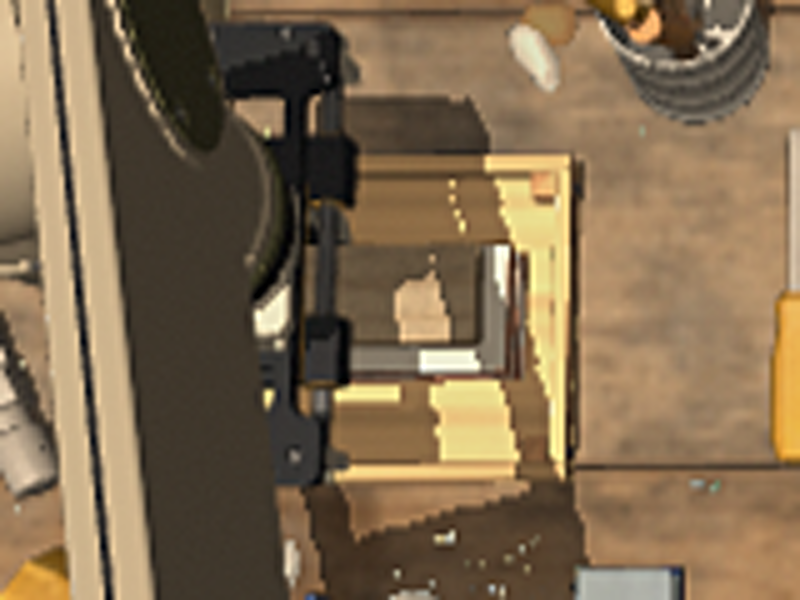

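step_arm:
  targets:
    - {"tx":0,"ty":0,"tz":4,"ax":0,"ay":0,"az":0.003,"grip":150}
    - {"tx":0,"ty":0,"tz":5,"ax":0,"ay":0,"az":0,"grip":150}
    - {"tx":0,"ty":0,"tz":3,"ax":0,"ay":0,"az":0,"grip":150}
    - {"tx":0,"ty":0,"tz":2,"ax":0,"ay":0,"az":0,"grip":150}
    - {"tx":0,"ty":0,"tz":0,"ax":0,"ay":0,"az":0,"grip":150}
    - {"tx":0,"ty":0,"tz":0,"ax":0,"ay":0,"az":0,"grip":150}

```text
t: 32.5
tool_pos: [0.5569, 0.2042, 0.047]
orientation: [-2.218, -2.225, 0.0]
force: [-0.1, -0.8, -1.6]
opening: 0.0451
```

step_arm:
  targets:
    - {"tx":0,"ty":0,"tz":1,"ax":0,"ay":0,"az":0,"grip":150}
    - {"tx":0,"ty":0,"tz":1,"ax":0,"ay":0,"az":0,"grip":150}
    - {"tx":0,"ty":0,"tz":0,"ax":0,"ay":0,"az":0,"grip":150}

```text
t: 32.8
tool_pos: [0.5569, 0.2042, 0.045]
orientation: [-2.218, -2.225, 0.0]
force: [0.1, -0.0, -1.5]
opening: 0.045
```

step_arm:
  targets:
    - {"tx":0,"ty":0,"tz":1,"ax":0,"ay":0,"az":0,"grip":150}
    - {"tx":0,"ty":0,"tz":0,"ax":0,"ay":0,"az":0,"grip":150}

```text
t: 33.0
tool_pos: [0.5568, 0.2041, 0.0439]
orientation: [-2.218, -2.225, 0.0]
force: [-0.2, -0.6, -2.6]
opening: 0.0447
```

step_arm:
  targets:
    - {"tx":0,"ty":0,"tz":1,"ax":0,"ay":0,"az":0,"grip":150}
    - {"tx":0,"ty":0,"tz":0,"ax":0,"ay":0,"az":0,"grip":150}

```text
t: 33.2
tool_pos: [0.5568, 0.2041, 0.0428]
orientation: [-2.218, -2.225, 0.0]
force: [0.8, -0.2, -1.0]
opening: 0.0452
```

step_arm:
  targets:
    - {"tx":0,"ty":0,"tz":1,"ax":0,"ay":0,"az":0,"grip":150}
    - {"tx":0,"ty":0,"tz":0,"ax":0,"ay":0,"az":0,"grip":150}

```text
t: 33.4
tool_pos: [0.5568, 0.2042, 0.0419]
orientation: [-2.218, -2.225, 0.0]
force: [0.0, 0.9, -0.2]
opening: 0.0447
```

step_arm:
  targets:
    - {"tx":0,"ty":0,"tz":0.5,"ax":0,"ay":0,"az":0,"grip":150}
    - {"tx":0,"ty":0,"tz":0,"ax":0,"ay":0,"az":0,"grip":150}

```text
t: 33.6
tool_pos: [0.5569, 0.2042, 0.0415]
orientation: [-2.218, -2.225, 0.0]
force: [0.1, 0.3, -1.6]
opening: 0.0449
```

step_arm:
  targets:
    - {"tx":0,"ty":0,"tz":0.5,"ax":0,"ay":0,"az":0,"grip":150}
    - {"tx":0,"ty":0,"tz":0,"ax":0,"ay":0,"az":0,"grip":150}

```text
t: 33.8
tool_pos: [0.5569, 0.2042, 0.041]
orientation: [-2.218, -2.225, 0.0]
force: [0.8, -0.7, -0.8]
opening: 0.0452
```

step_arm:
  targets:
    - {"tx":0,"ty":0,"tz":0,"ax":0,"ay":0,"az":0,"grip":150}

```text
t: 33.9
tool_pos: [0.5569, 0.2042, 0.041]
orientation: [-2.218, -2.225, 0.0]
force: [0.2, -0.6, -1.7]
opening: 0.045
```

step_arm:
  targets:
    - {"tx":0,"ty":0,"tz":0.5,"ax":0,"ay":0,"az":0,"grip":150}
    - {"tx":0,"ty":0,"tz":0,"ax":0,"ay":0,"az":0,"grip":150}

```text
t: 34.1
tool_pos: [0.557, 0.2042, 0.0406]
orientation: [2.218, 2.225, 0.0]
force: [-0.5, -1.2, -0.5]
opening: 0.045
```

step_arm:
  targets:
    - {"tx":0,"ty":0,"tz":0,"ax":0,"ay":0,"az":0,"grip":150}

```text
t: 34.2
tool_pos: [0.557, 0.2042, 0.0407]
orientation: [2.218, 2.225, 0.0]
force: [0.4, 0.2, 0.5]
opening: 0.0449
```

step_arm:
  targets:
    - {"tx":0,"ty":0,"tz":0.5,"ax":0,"ay":0,"az":0,"grip":150}
    - {"tx":0,"ty":0,"tz":0,"ax":0,"ay":0,"az":0,"grip":150}

```text
t: 34.4
tool_pos: [0.557, 0.2042, 0.0402]
orientation: [2.218, 2.225, 0.0]
force: [-1.3, -0.5, 1.6]
opening: 0.0449
```

step_arm:
  targets:
    - {"tx":0,"ty":0,"tz":0,"ax":0,"ay":0,"az":0,"grip":150}

```text
t: 34.5
tool_pos: [0.5571, 0.2042, 0.0403]
orientation: [2.218, 2.225, 0.0]
force: [-0.9, 0.3, 2.2]
opening: 0.0451
```

The board rests with about 3 N, so I'm releasing it and lifting off.

step_arm:
  targets:
    - {"tx":0,"ty":0,"tz":0,"ax":0,"ay":0,"az":0,"grip":120}
    - {"tx":0,"ty":0,"tz":0,"ax":0,"ay":0,"az":0,"grip":100}
    - {"tx":0,"ty":0,"tz":0,"ax":0,"ay":0,"az":0,"grip":70}
    - {"tx":0,"ty":0,"tz":0,"ax":0,"ay":0,"az":0,"grip":60}
    - {"tx":0,"ty":0,"tz":0,"ax":0,"ay":0,"az":0,"grip":60}
    - {"tx":0,"ty":0,"tz":0,"ax":0,"ay":0,"az":0,"grip":60}
    - {"tx":0,"ty":0,"tz":0,"ax":0,"ay":0,"az":0,"grip":60}
    - {"tx":0,"ty":0,"tz":0,"ax":0,"ay":0,"az":0,"grip":60}
    - {"tx":0,"ty":0,"tz":-4,"ax":0,"ay":0,"az":0,"grip":60}
    - {"tx":0,"ty":0,"tz":-8,"ax":0,"ay":0,"az":0,"grip":60}
    - {"tx":0,"ty":0,"tz":-15,"ax":0,"ay":0,"az":0,"grip":60}
    - {"tx":0,"ty":0,"tz":-30,"ax":0,"ay":0,"az":0,"grip":60}
    - {"tx":0,"ty":0,"tz":-40,"ax":0,"ay":0,"az":0,"grip":60}
    - {"tx":0,"ty":0,"tz":-35,"ax":0,"ay":0,"az":0,"grip":60}
    - {"tx":-30,"ty":0,"tz":-25,"ax":0,"ay":0,"az":0,"grip":60}
    - {"tx":-40,"ty":0,"tz":0,"ax":0,"ay":0,"az":0,"grip":60}
    - {"tx":-40,"ty":0,"tz":0,"ax":0,"ay":0,"az":0,"grip":60}
    - {"tx":-40,"ty":0,"tz":0,"ax":0,"ay":0,"az":0,"grip":60}
    - {"tx":-40,"ty":0,"tz":0,"ax":0,"ay":0,"az":0,"grip":60}
    - {"tx":0,"ty":0,"tz":0,"ax":0,"ay":0,"az":0,"grip":60}

```text
t: 36.5
tool_pos: [0.5578, 0.0097, 0.1988]
orientation: [2.221, 2.218, 0.0]
force: [-0.6, 0.2, 0.1]
opening: 0.071
```

```bash
python3 look.py 20 260 225 100 75 165 175 100 75
```

```text
(no output)
```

View pics/side20c.png

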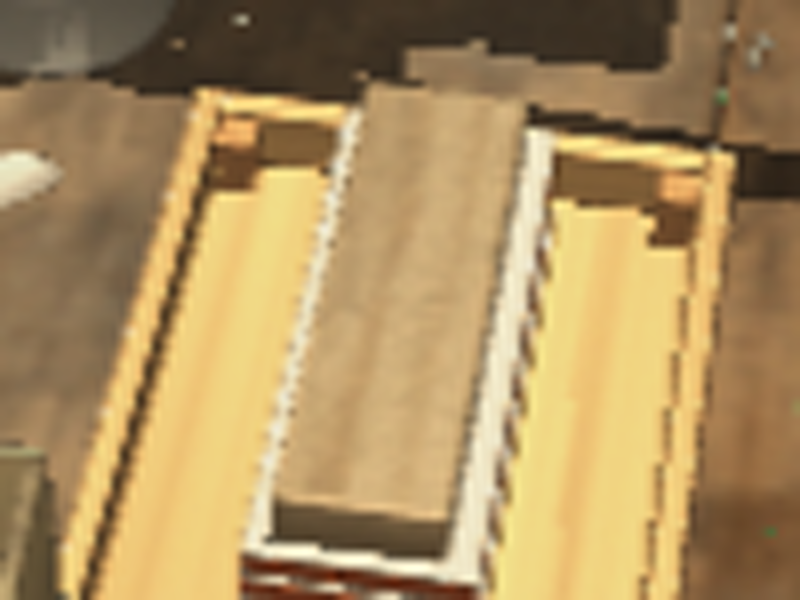

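View pics/top20c.png

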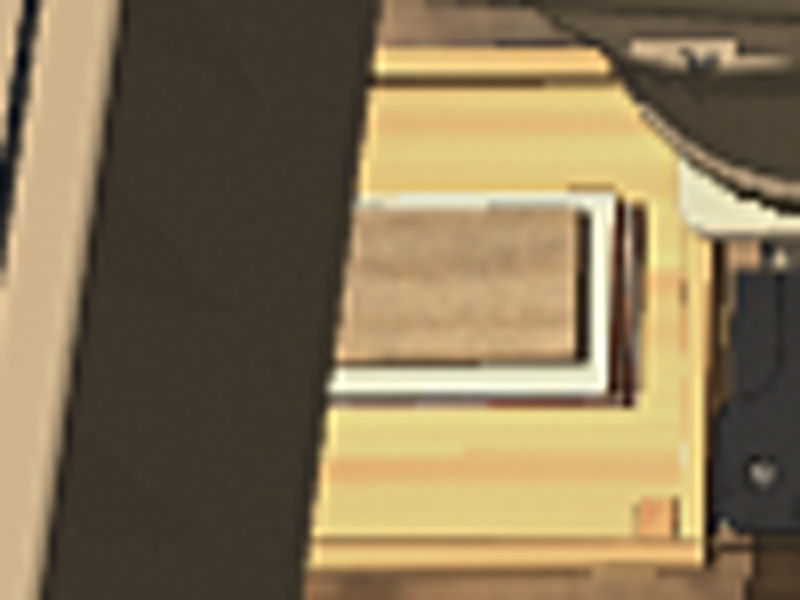

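View pics/top20.png

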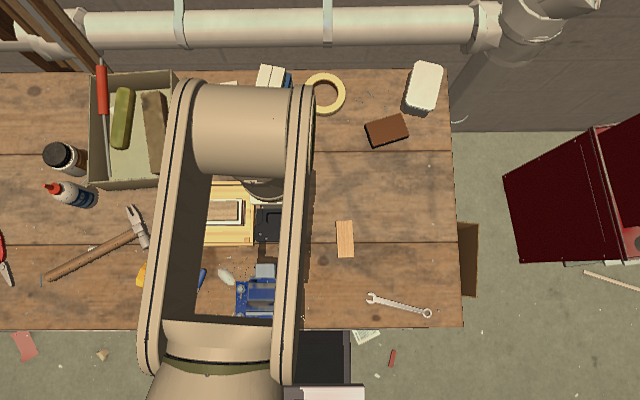

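```bash
python3 - <<'E'
from h import *
S=pickle.load(open("side20.pkl","rb"));T=pickle.load(open("top20.pkl","rb"))
np.set_printoptions(precision=4,suppress=True)
b=full([(368,85),(525,97),(450,520),(275,495)],(260,225));bt=full([(580,207),(578,360)],(165,175))
t=full([(550,132),(478,585),(243,550)],(260,225));tt=full([(617,193),(610,393)],(165,175))
for n,o,w,l,z in(("board",[(S,b),(T,bt)],.045,.14,.0763),("tile",[(S,t),(T,tt)],.06,.15,.0573)):
    x,r=fit(o,w,l,z,(.557,.204,0),True);print(n,x,np.sqrt((r**2).mean()))
    x,r=fit(o,w,l,z,(.557,.204,0));print(n,"z fixed",x,np.sqrt((r**2).mean()))
E
```

```text
board [0.5571 0.2045 0.0078 0.0771] 0.3881460358261682
board z fixed [0.5572 0.2042 0.0078] 0.403370458390457
tile [0.5573 0.2034 0.0053 0.0576] 0.3998709855396677
tile z fixed [0.5574 0.2033 0.0054] 0.40225611851718057
```

The fits put tile, board and tray within about 1 mm of each other and parallel within 0.01 rad. Handing in.

```bash
python3 -c "
from plant import robot
print(robot.close_job(), robot.read_state()['t'])"
```

```text
the job is handed in; nothing more can be done
the job is handed in; nothing more can be done
```

The tile is on the pile, white side up, the long board lies along its middle, and I handed the job in at about 36.5 s. The hand-in gives no verdict, so these are my own last checks:

| | x (m) | y (m) | height of top (mm) | yaw (rad) |
|---|---|---|---|---|
| Tray | 0.557 | 0.204 | – | about 0.002 |
| Tile | 0.557 | 0.203 | about 58 | 0.005 |
| Board | 0.557 | 0.2045 | about 77 | 0.008 |

- **Grip and contact:** I gripped the tile with 11 N per finger and let go of each piece once I felt it rest, at about 3–4 N. Both stayed in place when the gripper opened and lifted away.
- **First grasp attempt failed:** the reported tool height put the fingertips about 35–40 mm lower than they really were. The jaws closed above the tile without touching it. I corrected the height using the camera pictures and a slow, force-checked descent, and took all later heights from the actual grasps.
- **Bystanders:** the short block looks unmoved in the last top picture. The arm hid the screwdriver in that picture, so I have no final check on it, but nothing came near it.

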